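# Find the loose wheel bearing and feed the vials to the sound dock

## Task

Feel the bearings of the two drive wheels: the left one first, then the right (as seen from the robot); lean each wheel's top as far as its play allows to the left and then to the right, and find the one with much more play. Then throw only that stand's isolator lever fully over to the left, and after that slide every vial carrier in at the track's mouth and round the bend into the dock of the other, sound wheel, pushed up in a closed row, the first against the stand and each next one against the one before. Leave the other things on the bench where they are, and all carriers upright.

Things in the scene. Friction and masses are not known exactly. Their poses are not given: they have to be found in the camera images.
- track: aluminium Y-shaped guide track fixed to the bench. Origin: on the bench where entry lane and docks would cross; x along the entry lane away from the robot, y to the left along the docks. No floor: carriers slide on the bench. Lanes 54 mm wide, fences 26 mm high with inward lips 8 mm wide, 22 mm above the bench (slot 38 mm): pucks slide under them and go in only at the open mouth.
- mouth (a point): on the bench, centre of the mouth, track x = -120 mm, y = 0; a flare without lips widens from here to x = -145 mm. The lane's centre line runs straight from here to x = -65 mm
- bend_left (a point): on the bench, end of the left bend's centre line, track x = 0, y = 65 mm. The bend (radius 65 mm, about x = -65, y = 65) starts at x = -65, y = 0. The right bend is its mirror image. A pointed splitter at x = 0, y = 0 parts the two
- stop_left (a point): on the bench, end of the left dock, at the face of the left stand's base: track x = 0, y = 235 mm; the dock runs straight from bend_left to here
- stop_right (a point): the same for the right dock: track x = 0, y = -235 mm
- stand_a: wheel stand. The two stands look alike, but one has a worn bearing: feel which. Origin: on the bench under the wheel's centre; axes parallel to the track's. Base block 110 (x) x 90 (y) x 30 mm high, centred on the origin; its side towards the track closes that dock and is the stop. Wheel upright between two fork arms (at y = +-34 mm, 8 mm thick, 92 mm high). Isolator lever in front, at x = -85 mm.
- stand_b: wheel stand. The two stands look alike, but one has a worn bearing: feel which. Origin: on the bench under the wheel's centre; axes parallel to the track's. Base block 110 (x) x 90 (y) x 30 mm high, centred on the origin; its side towards the track closes that dock and is the stop. Wheel upright between two fork arms (at y = +-34 mm, 8 mm thick, 92 mm high). Isolator lever in front, at x = -85 mm.
- rock_a (a joint): stand_a: sideways lean of the wheel, rad: 0 upright, + when its top leans to +y (left, seen from the robot). A weak spring (0.4 N m/rad) rights it. Free to lean as far as the play goes, equal both ways, then a hard stop: sound bearing about 0.04 rad (2 mm at the top), worn about 0.14 rad (7 mm at the top). The wheel also spins, which does not matter.
- rock_b (a joint): stand_b: sideways lean of the wheel, rad: 0 upright, + when its top leans to +y (left, seen from the robot). A weak spring (0.4 N m/rad) rights it. Free to lean as far as the play goes, equal both ways, then a hard stop: sound bearing about 0.04 rad (2 mm at the top), worn about 0.14 rad (7 mm at the top). The wheel also spins, which does not matter.
- rim_a (a point): stand_a: topmost point of the wheel, mid thickness; leans with it. Wheel 110 mm diameter, 12 mm thick, axle along y, 80 mm above the bench, so the top is at 135 mm
- rim_b (a point): stand_b: topmost point of the wheel, mid thickness; leans with it. Wheel 110 mm diameter, 12 mm thick, axle along y, 80 mm above the bench, so the top is at 135 mm
- lever_a (a joint): stand_a: isolator lever of that stand, rad: near 0 = in service, leaning to -y (right seen from the robot); 1.0 = fully thrown over to +y (left), out of service. Stays where it is left; about 1 N at the knob moves it.
- lever_b (a joint): stand_b: isolator lever of that stand, rad: near 0 = in service, leaning to -y (right seen from the robot); 1.0 = fully thrown over to +y (left), out of service. Stays where it is left; about 1 N at the knob moves it.
- lever_a_tip (a point): centre of the black ball knob (26 mm diameter) of stand_a's lever; the pivot axis is along x, 22 mm above the bench at stand x = -85, y = 0, and the knob is 75 mm from it
- lever_b_tip (a point): centre of the same knob of stand_b's lever
- carrier1: vial carrier: white round puck 46 mm diameter, 16 mm high, with an upright glass vial of 26 mm diameter from 16 to 88 mm height and a 21 mm rubber stopper to 100 mm, all one rigid piece, 220 g. Origin: centre of the underside; z up. Two or three carriers are present (None when absent).
- carrier2: vial carrier: white round puck 46 mm diameter, 16 mm high, with an upright glass vial of 26 mm diameter from 16 to 88 mm height and a 21 mm rubber stopper to 100 mm, all one rigid piece, 220 g. Origin: centre of the underside; z up. Two or three carriers are present (None when absent).
- carrier3: vial carrier: white round puck 46 mm diameter, 16 mm high, with an upright glass vial of 26 mm diameter from 16 to 88 mm height and a 21 mm rubber stopper to 100 mm, all one rigid piece, 220 g. Origin: centre of the underside; z up. Two or three carriers are present (None when absent).
- padlock: black padlock, body 45 x 28 x 40 mm with a shackle to 72 mm; origin under its centre; leave alone
- stopper: ground glass stopper, 30 mm diameter, 50 mm high, standing; leave alone
- wash_bottle: white wash bottle, 64 mm diameter, 150 mm high; leave alone
- beaker: small glass beaker, 72 mm diameter, 90 mm high; leave alone
- reagent: small amber jar, 48 mm diameter, 85 mm high; leave alone
- thermometer: black pistol-shaped hand thermometer lying on its side, about 150 x 110 x 34 mm; leave alone
Not all that is in view belongs to the job. What is shaped like the carrier2 but red is not meant.

How it is judged:
On the way, in this order (a step that is already met when the one before it is completed fails the run):
1. the left wheel leans fully to the left (((y of stand_a in the frame of track above 0 m and value of joint rock_a above 0.03 rad) or (y of stand_b in the frame of track above 0 m and value of joint rock_b above 0.12 rad))), for 0.1 s.
2. the left wheel leans fully to the right (((y of stand_a in the frame of track above 0 m and value of joint rock_a below -0.03 rad) or (y of stand_b in the frame of track above 0 m and value of joint rock_b below -0.12 rad))), for 0.1 s.
3. the right wheel leans fully to the left (((y of stand_a in the frame of track below 0 m and value of joint rock_a above 0.03 rad) or (y of stand_b in the frame of track below 0 m and value of joint rock_b above 0.12 rad))), for 0.1 s.
4. the right wheel leans fully to the right (((y of stand_a in the frame of track below 0 m and value of joint rock_a below -0.03 rad) or (y of stand_b in the frame of track below 0 m and value of joint rock_b below -0.12 rad))), for 0.1 s.
5. the worn stand's lever is thrown, the other is not (value of joint lever_b above 0.8 rad and value of joint lever_a below 0.3 rad), for 0.2 s.
6. all carriers stand in a closed row in the sound wheel's dock (x of carrier1 in the frame of stand_a between -0.012 and 0.012 m and y of carrier1 in the frame of stand_a between -0.17 and 0.17 m and horizontal distance between each of carrier1, carrier2, carrier3 and track below 0.228 m and height (world z) of each of carrier1, carrier2, carrier3 below 0.008 m and angle between each of carrier1, carrier2, carrier3's own z axis and vertical below 0.12 rad and (y of carrier1 in the frame of stand_a between -0.075 and 0.075 m or horizontal distance between carrier1 and carrier2 below 0.053 m or horizontal distance between carrier1 and carrier3 below 0.053 m) and x of carrier2 in the frame of stand_a between -0.012 and 0.012 m and y of carrier2 in the frame of stand_a between -0.17 and 0.17 m and (y of carrier2 in the frame of stand_a between -0.075 and 0.075 m or horizontal distance between carrier2 and carrier1 below 0.053 m or horizontal distance between carrier2 and carrier3 below 0.053 m) and x of carrier3 in the frame of stand_a between -0.012 and 0.012 m and y of carrier3 in the frame of stand_a between -0.17 and 0.17 m and (y of carrier3 in the frame of stand_a between -0.075 and 0.075 m or horizontal distance between carrier3 and carrier1 below 0.053 m or horizontal distance between carrier3 and carrier2 below 0.053 m) and (y of carrier1 in the frame of stand_a between -0.075 and 0.075 m or y of carrier2 in the frame of stand_a between -0.075 and 0.075 m or y of carrier3 in the frame of stand_a between -0.075 and 0.075 m)), for 0.2 s.
At the end, for the whole second after the job is handed in: The worn stand's lever is at 0.8 rad or more, the other's under 0.3 rad; every carrier stands upright on the bench (within 0.12 rad), at rest, in the sound wheel's dock; one is within 7 mm of the stop, every other within 7 mm of its neighbour (all of step 5 and all of step 6 and linear speed of each of carrier1, carrier2, carrier3 below 0.02 m/s); the robot touches nothing.
It fails at once if a bystander is pushed more than 40 mm or knocked over (distance of any of padlock, stopper, wash_bottle, beaker, reagent, thermometer from where it was at the start of the episode above 0.04 m or angle between any of padlock, stopper, wash_bottle, beaker, reagent, thermometer's own z axis and vertical above 0.6 rad).
Of carrier1, carrier2, carrier3 only 2 to 3 are there at a start; the rules pass over those that are not, and their reading is None.
At some moment in a run one of carrier1, carrier2, carrier3 may be knocked a few centimetres aside while the robot is not near it.
Once in a run the grip may slacken for a moment while it holds something.
It also fails if it takes over 210 s, if anything falls off the work surface, if the arm or the gripper's body presses on something with over 40 N, if the wrist force passes 120 N, or if a joint passes its speed limit or range.

## Robot

A 6-joint arm with a two-finger parallel gripper is mounted at the origin on the work surface. World frame = base frame: x ahead of the robot, y to its left, z up, the work surface at z = 0. Lengths are in m, angles in rad, forces in N, time in s.
With the tool pointing down it reaches from about 0.35 to 1 m from the base axis. Payload 7.1 kg.
Tool frame: the origin (TCP) lies midway between the tips of the shut fingers; the grasp point (between the pads) lies 19 mm behind it; z points along the fingers, y is the direction in which the jaws open and shut (so a half turn about z gives the same grasp; the last joint's range is limited). The gripper opens to 85 mm and grips with 20 to 120 N. Pads are 22 mm wide; open, the fingers measure 114 mm over their backs; the gripper's body (76 mm by 85 mm) begins 54 mm behind the grasp point. The pads swing forward as they close: fully open they stand 13 mm farther back than shut.
Start: joints at [-1.256, 0.423, 1.63, -0, 1.089, -0.019], TCP at [0.205, -0.59, 0.231] pointing down, gripper open.
Joint ranges: [-3, 3], [-0.9, 2.11], [0.09, 2.58], [-1.31, 4.45], [0.11, 2.69], [-2.54, 2.54]. Speed limits (rad/s): [2.39, 2.39, 3.01, 3.14, 3.14, 3.14].

## Interface

Orientations are given as a unit quaternion [x, y, z, w].
In Python, from rig import arm gives the robot as it stands.
- The arm moves only by the shell command python3 -m pendant 'ROWS' [FORCE]. ROWS is JSON, a list of rows, each a list of 7 numbers: the shift along the world's x, y, z in cm, then the turn, a rotation vector about the world's x, y, z in rad, then the closure, from 0 (fully open) to 1 (shut). A call has 1 to 20 rows; each row shifts and turns the pose as measured when the row begins; what a row does not reach is not made up. A row lasts 1/8 s, in which the tool goes at most 62.5 mm and 10.7 degrees, less where a joint would pass 70% of its speed; a pose out of reach is approached as far as the arm can. A call is refused whole if a number of a shift passes 6.25 or a number of a turn 0.188, either way. A call with a gripper value outside its range is refused whole. The fingers move at their own pace and stop on an object; FORCE is the grip in N (left out, the last holds). Time passes only in rows, so rows that do not move let the fingers close. It gives the time, the measured TCP pose, the force and the opening at its end, in the units of the state.
- arm.observe(): the state, without advancing time (a new reading comes with each control period).
- arm.camera(name): name is "scene" or "top" or "wrist"; returns the picture (420x560x3 uint8, red, green, blue); there is no depth.
- arm.camera_info(name): a dict with "camera_matrix" (3x3 intrinsics, pixels), "position" and "attitude" of the camera in the world. Camera axes: x right, y up, looking along -z (the intrinsics and any distortion apply to the point x, -y, -z); pixel columns grow to the right and rows downward; lengths in m; the calibration is good to about 2 mm. A picture is of the moment at which its call begins: read the wrist's pose just before it. camera_info takes no time and is no camera call; for the wrist camera it gives the pose at the moment of the call.
- arm.close_job(): hands the job in, once; it reports no verdict.
The state is a dict: "time_s": time; "joint_pos": joint angles; "qvel": joint speeds; "effort": joint torques, N m; "ee_pos": TCP position; "tcp_rot": TCP orientation; "wrist_force": force on the tool from outside, world axes, zero at the start; "ft_torque": the same for the moment, N m; "finger_gap": opening from 0.0 (shut) to 1.0 (fully open).
Only numpy, scipy, OpenCV 4.12 (cv2) and the standard library are available. Lean on these libraries where they do the work, as an engineer would, in place of code of your own. Each camera call takes 0.05 s, during which the arm holds its last target.

## Working session

There is one attempt and no reset: what is moved stays moved. The work goes in short steps, Python scripts to look and compute and a shell command to move; the robot and the scene stay as the last step left them, time stands still between calls to the robot, and variables do not carry over. Pictures are saved under pics/ and viewed, and the job is handed in when it is done.

```bash
ls; mkdir -p pics
python3 - <<'E'
from rig import arm
import cv2
s=arm.observe()
for k in s: print(k,s[k])
for n in ("scene","top","wrist"):
    i=arm.camera_info(n); print(n,i)
    cv2.imwrite(f"pics/{n}0.png",arm.camera(n)[:,:,::-1])
E
```

```text
pics
time_s 0.0
joint_pos [-1.25599512e+00  4.23885543e-01  1.63066970e+00 -2.80278148e-05
  1.08856872e+00 -1.89911325e-02]
qvel [-9.93508204e-05  4.86350346e-04 -5.54121526e-04  4.88891411e-04
  9.09644985e-04  5.68840056e-04]
effort [ 2.08933081e-03 -5.57369721e+01 -2.81740487e+01  1.61299863e-04
  7.39295647e-03  6.77465039e-06]
ee_pos [ 0.20462652 -0.58999364  0.23052574]
tcp_rot [ 9.86103761e-01  1.66128822e-01 -1.25107555e-04 -7.55469446e-04]
wrist_force [-0.63174358 -0.64945604  0.1630079 ]
ft_torque [ 0.06225425 -0.02047617 -0.00231089]
finger_gap 1.0037379443365033
scene {'camera_matrix': array([[472.10357769,   0.        , 275.66600911],
       [  0.        , 472.10357769, 204.33909835],
       [  0.        ,   0.        ,   1.        ]]), 'position': array([1.31395412, 0.91276743, 0.86448135]), 'attitude': array([0.16342869, 0.45244696, 0.82337994, 0.30104532])}
top {'camera_matrix': array([[519.12828484,   0.        , 281.56272912],
       [  0.        , 519.12828484, 202.5253457 ],
       [  0.        ,   0.        ,   1.        ]]), 'position': array([0.41824632, 0.00809547, 1.74506622]), 'attitude': array([-0.03075777,  0.0262208 ,  0.70705962, -0.70599796])}
wrist {'camera_matrix': array([[313.03382845,   0.        , 281.53502445],
       [  0.        , 313.03382845, 211.82478787],
       [  0.        ,   0.        ,   1.        ]]), 'position': array([ 0.26771581, -0.5688653 ,  0.3726659 ]), 'attitude': array([-0.10843726,  0.07860565, -0.57460717,  0.8073965 ])}
```

View pics/scene0.png

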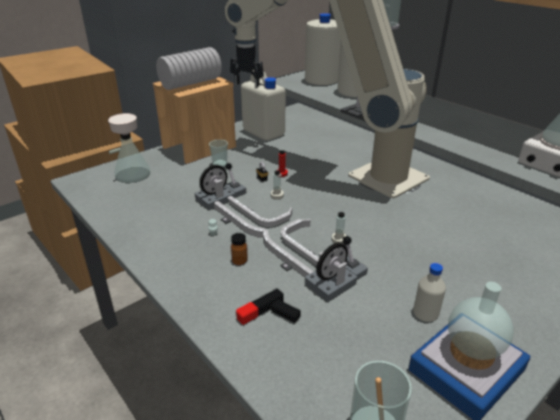

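View pics/top0.png

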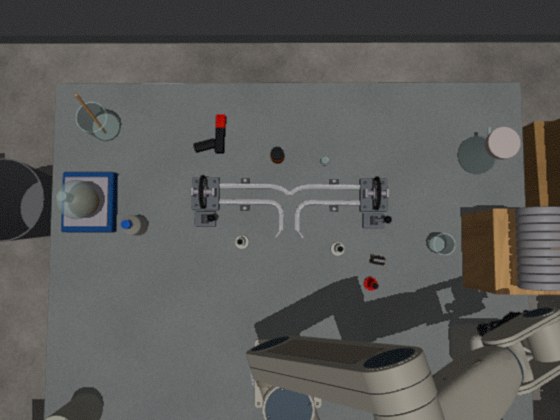

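View pics/wrist0.png

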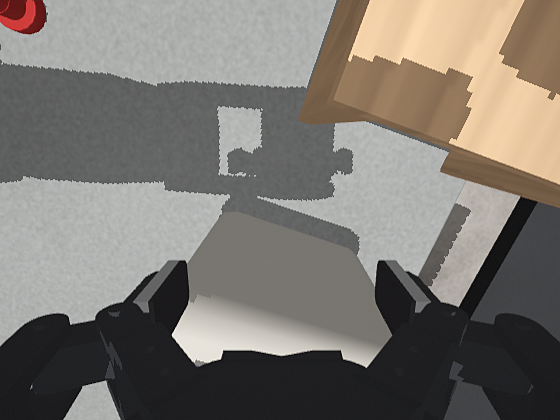

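The top picture shows the track's mouth near px (289,236), with the left stand at (205,193) and the right stand at (373,193). Two white carriers are at (242,242) and (338,249), and the red decoy is at (371,284). I'll zoom in for detail.

```bash
cat > h.py <<'E'
import numpy as np, cv2
from scipy.spatial.transform import Rotation as R
from rig import arm
def cam(n):
    i=arm.camera_info(n); return i["camera_matrix"],np.array(i["position"]),R.from_quat(i["attitude"]).as_matrix()
def ray(c,uv):
    K,p,A=c; d=np.linalg.solve(K,[uv[0],uv[1],1.]); d=A@np.array([d[0],-d[1],-d[2]]); return p,d/np.linalg.norm(d)
def onz(c,uv,z):
    p,d=ray(c,uv); return p+d*(z-p[2])/d[2]
def proj(c,X):
    K,p,A=c; q=A.T@(np.asarray(X,float)-p); q=K@np.array([q[0],-q[1],-q[2]]); return q[:2]/q[2]
def tri(rs):
    M=np.zeros((3,3));b=np.zeros(3)
    for p,d in rs:
        P=np.eye(3)-np.outer(d,d);M+=P;b+=P@p
    X=np.linalg.solve(M,b); return X,[np.linalg.norm((np.eye(3)-np.outer(d,d))@(X-p)) for p,d in rs]
def shot(n,f,crop=None,s=1):
    c=cam(n); im=arm.camera(n)[:,:,::-1].copy()
    o=im
    if crop: x0,y0,x1,y1=crop; o=im[y0:y1,x0:x1]
    o=cv2.resize(o,None,fx=s,fy=s,interpolation=cv2.INTER_CUBIC)
    cv2.imwrite("pics/"+f,o); return c,im
E
python3 - <<'E'
from h import *
shot("top","top1.png",(180,160,420,300),3.3)
c,im=shot("scene","scene1.png",(180,130,380,310),4)
ct=cam("top")
for n,uv in dict(mouth=(289,237),spl=(289,196),L=(205,193),Rr=(373,193)).items(): print(n,onz(ct,uv,0))
E
```

```text
mouth [ 0.44316054 -0.00558903  0.        ]
spl [ 0.58127235 -0.00591982  0.        ]
L [0.5919824  0.27802192 0.        ]
Rr [ 0.59091347 -0.28931343  0.        ]
```

View pics/top1.png

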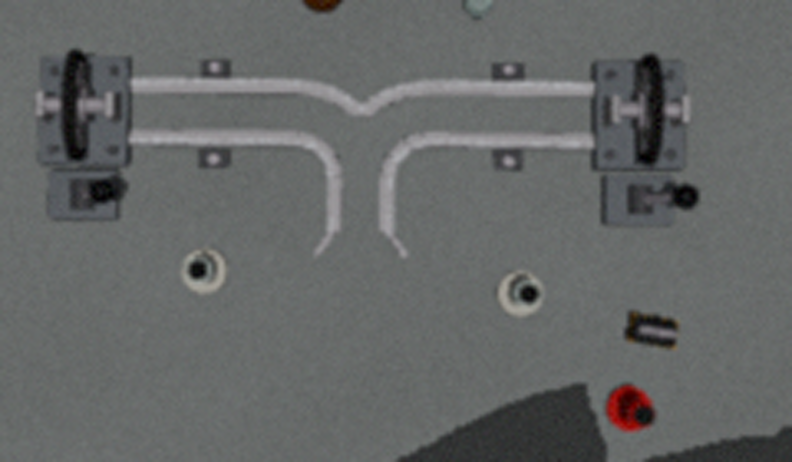

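View pics/scene1.png

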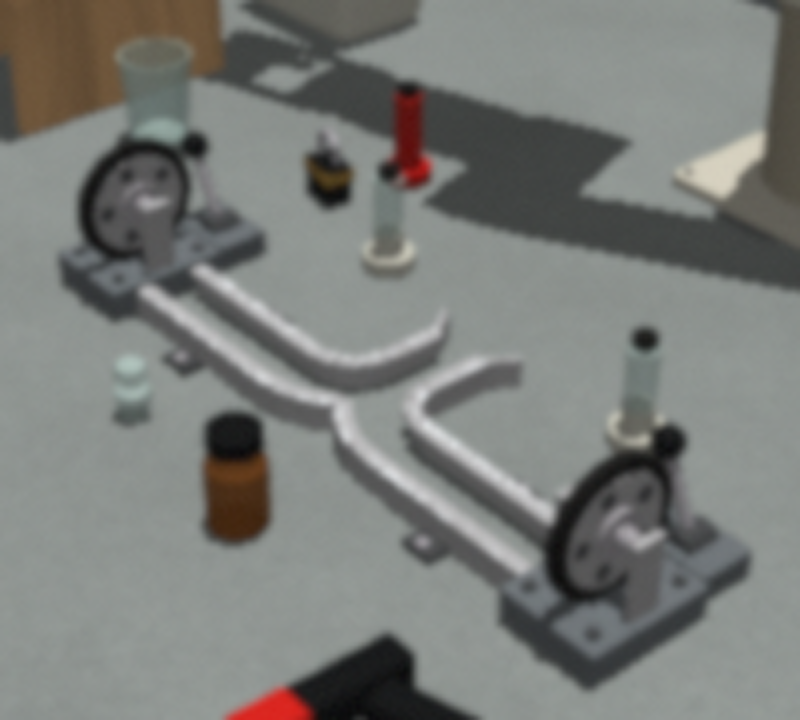

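```bash
python3 -m pendant '[[3,6,2.5,0,0,0.15,1],[3,6,2.5,0,0,0.16,1],[3,6,2.5,0,0,0.16,1],[3,6,2.5,0,0,0.16,1],[3,6,2.5,0,0,0.16,1],[3,6,2.5,0,0,0.16,1],[3,6,2.5,0,0,0.16,1],[3,6,2.5,0,0,0.15,1],[0,0,0,0,0,0,1]]' 40
python3 - <<'E'
from h import *
print(arm.observe()["joint_pos"],R.from_quat(arm.observe()["tcp_rot"]).as_matrix().round(3))
c,im=shot("wrist","w1.png"); print(c[1],c[2].round(2))
E
```

```text
time_s: 1.38
ee_pos: [0.4145, -0.1652, 0.4072]
tcp_rot: [0.684, 0.729, 0.0, 0.001]
wrist_force: [-0.2, -0.7, -0.2]
finger_gap: 0.0
[-4.05831439e-01 -2.90894321e-02  1.78857924e+00 -1.12072268e-04
  1.37994830e+00 -4.69207998e-01] [[-0.063  0.998  0.002]
 [ 0.998  0.063 -0.001]
 [-0.001  0.002 -1.   ]]
[ 0.40979183 -0.09884604  0.54917116] [[ 1.   -0.06 -0.02]
 [ 0.06  0.96  0.26]
 [ 0.   -0.26  0.96]]
```

View pics/w1.png

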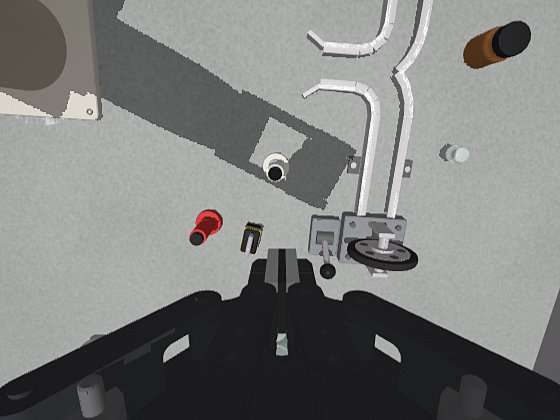

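The wrist view shows the right stand at (375,235) with its knob at (327,271), and the right carrier at (275,168). I'm moving left to see the left stand and to get a second view of the track.

```bash
python3 -m pendant '[[2,6,0,0,0,-0.06,1],[2,6,0,0,0,0,1],[2,6,0,0,0,0,1],[2,6,0,0,0,0,1],[0,0,0,0,0,0,1]]' 40
python3 - <<'E'
from h import *
print(R.from_quat(arm.observe()["tcp_rot"]).as_matrix().round(3))
c,im=shot("wrist","w2.png"); print(c[1],c[2].round(2))
np.savez("w2.npz",K=c[0],p=c[1],A=c[2],im=im)
E
```

```text
time_s: 2.05
ee_pos: [0.4923, 0.0697, 0.4027]
tcp_rot: [0.714, 0.7, -0.003, -0.0]
wrist_force: [-0.3, -0.3, 0.9]
finger_gap: -0.003
[[ 0.019  1.    -0.004]
 [ 1.    -0.019 -0.004]
 [-0.004 -0.004 -1.   ]]
[0.49399537 0.13660415 0.54450047] [[ 1.    0.02  0.01]
 [-0.02  0.96  0.27]
 [-0.01 -0.27  0.96]]
```

View pics/w2.png

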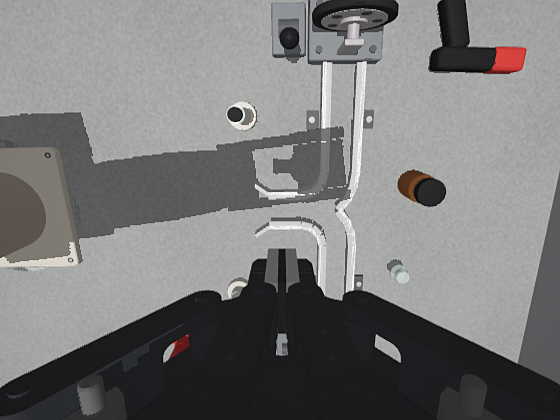

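Run:
```python
from h import *
d=np.load("w2.npz");im=d["im"]
cv2.imwrite("pics/w2a.png",cv2.resize(im[0:130,230:400],None,fx=4.5,fy=4.5,interpolation=cv2.INTER_CUBIC))
cv2.imwrite("pics/w2b.png",cv2.resize(im[110:260,230:400],None,fx=4,fy=4,interpolation=cv2.INTER_CUBIC))
```

```text
(no output)
```

View pics/w2a.png

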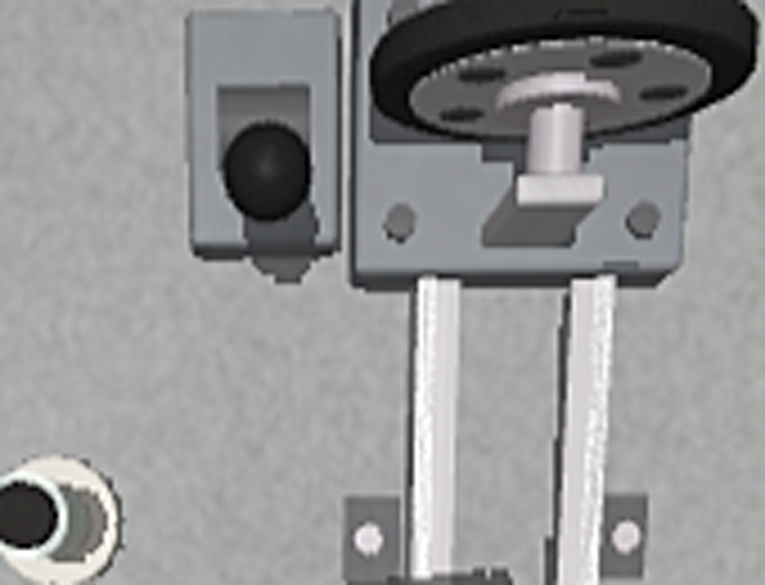

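View pics/w2b.png

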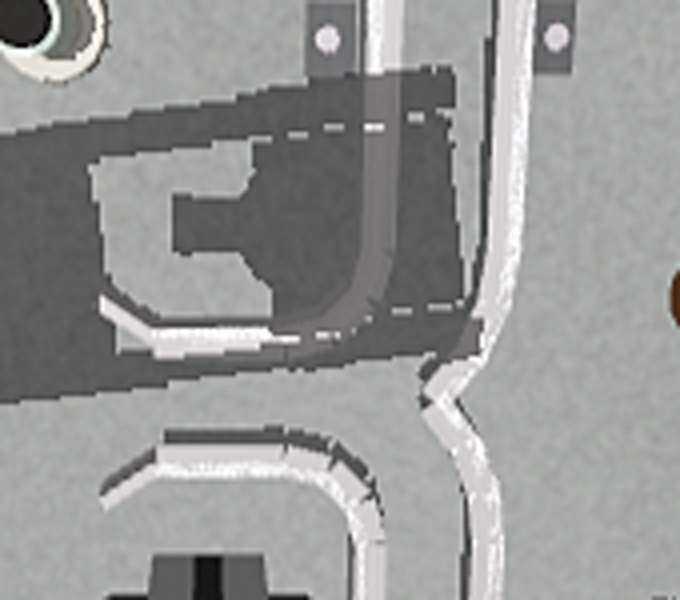

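```bash
cat >> h.py <<'E'
def load(f):
    d=np.load(f); return (d["K"],d["p"],d["A"]),d["im"]
E
python3 - <<'E'
from h import *
c,im=load("w2.npz")
a=lambda u,v:(230+(u-.5)/4.5,(v-.5)/4.5)
b=lambda u,v:(230+(u-.5)/4,110+(v-.5)/4)
P=lambda n,uv,z:print(n,(onz(c,uv,z)*1000).round(1))
P("Ldock inner near y400",a(460,400),.026);P("Rdock inner y400",a(570,400),.026)
P("b inner near y200?",b(402,30),.026);P("b far",b(500,30),.026)
P("screw1",a(368,537),.003);P("screw2",a(627,537),.003)
P("lane L inner",b(220,349),.026);P("lane R inner",b(220,446),.026)
P("lip end L",b(155,335),.026);P("lip end R",b(158,455),.026)
P("flare tip L",b(100,297),.026);P("flare tip R",b(100,497),.026)
P("split tip",b(428,385),.026)
P("base cornerR top",a(688,262),.03);P("base cornerL",a(352,268),.03)
P("knob",a(267,171),.088)
P("puck L",a(62,520),.016)
P("stopper top",a(20,517),.1)
# top camera
ct=cam("top")
t=lambda u,v:(180+(u-.5)/3.3,160+(v-.5)/3.3)
Q=lambda n,uv,z:print("T",n,(onz(ct,uv,z)*1000).round(1))
Q("knobL",t(102,190),.088);Q("knobR",t(685,196),.088)
Q("wheelL",t(75,105),.135);Q("wheelR",t(651,108),.135)
Q("baseLcorners", t(38,57),.03);Q("",t(131,57),.03);Q("",t(38,166),.03);Q("",t(131,166),.03)
Q("baseRcorners", t(592,60),.03);Q("",t(686,60),.03);Q("",t(592,171),.03);Q("",t(686,171),.03)
Q("tipL",t(316,255),.026);Q("tipR",t(406,257),.026)
Q("c1 puck",t(204,271),.016);Q("c2 puck",t(521,293),.016)
Q("c1 top",t(198,270),.1);Q("c2 top",t(528,294),.1)
E
```

```text
Ldock inner near y400 [570.4 188.9  26. ]
Rdock inner y400 [608.2 188.1  26. ]
b inner near y200? [568.7 146.5  26. ]
b far [607.4 145.8  26. ]
screw1 [541.1 144.7   3. ]
screw2 [636.3 142.8   3. ]
lane L inner [494.4  18.4  26. ]
lane R inner [493.7 -24.7  26. ]
lip end L [467.  25.  26.]
lip end R [466.7 -28.3  26. ]
flare tip L [444.4  41.7  26. ]
flare tip R [440.6 -47.1  26. ]
split tip [583.   1.  26.]
base cornerR top [644.7 230.   30. ]
base cornerL [532.9 230.5  30. ]
knob [503.7 246.3  88. ]
puck L [430.1 152.5  16. ]
stopper top [427.6 151.1 100. ]
T knobL [504.7 245.1  88. ]
T knobR [ 498. -319.   88.]
T wheelL [582.7 264.8 135. ]
T wheelR [ 578.9 -279.1  135. ]
T baseLcorners [642.2 319.4  30. ]
T  [642.  225.5  30. ]
T  [532. 318.  30.]
T  [531.8 224.5  30. ]
T baseRcorners [ 638.  -239.3   30. ]
T  [ 637.8 -333.9   30. ]
T  [ 526.  -237.8   30. ]
T  [ 525.9 -331.9   30. ]
T tipL [442.4  38.9  26. ]
T tipR [440.3 -51.2  26. ]
T c1 puck [426.7 151.8  16. ]
T c2 puck [ 404.2 -166.9   16. ]
T c1 top [427.2 150.6 100. ]
T c2 top [ 403.9 -165.1  100. ]
```

```bash
python3 -m pendant '[[4.8,5.5,-5,0,0,0.02,1],[4.8,5.5,-5,0,0,0,1],[0,1.5,-5,0,0,0,1],[0,0,-5,0,0,0,1],[0,0,0,0,0,0,1]]' 40
python3 - <<'E'
from h import *
s=arm.observe();print(R.from_quat(s["tcp_rot"]).as_matrix().round(3),s["ee_pos"],s["wrist_force"])
c,im=shot("wrist","w3.png"); print(c[1],c[2].round(2))
np.savez("w3.npz",K=c[0],p=c[1],A=c[2],im=im)
E
```

```text
time_s: 2.72
ee_pos: [0.562, 0.1518, 0.2262]
tcp_rot: [0.713, 0.701, -0.005, 0.001]
wrist_force: [-0.0, 0.3, 1.3]
finger_gap: -0.002
[[ 0.017  1.    -0.005]
 [ 1.    -0.017 -0.009]
 [-0.009 -0.004 -1.   ]] [0.56203584 0.1518174  0.22623148] [-0.00255697  0.27636688  1.26767761]
[0.56360692 0.21935238 0.36769951] [[ 1.    0.01  0.01]
 [-0.02  0.96  0.27]
 [-0.01 -0.27  0.96]]
```

View pics/w3.png

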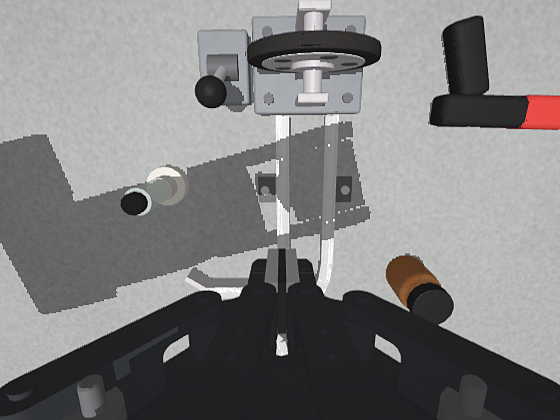

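Run:
```python
from h import *
c,im=load("w3.npz")
cv2.imwrite("pics/w3a.png",cv2.resize(im[0:130,180:400],None,fx=3.6,fy=3.6,interpolation=cv2.INTER_CUBIC))
for v in (28,31,40,45,50): print(v,onz(c,(314,v),.135).round(4))
print(onz(c,(247,45),.08),onz(c,(381,45),.08),"knob",onz(c,(210,91),.088), "base",onz(c,(254,114),.03),onz(c,(367,112),.03))
print(onz(c,(165,185),.016),onz(c,(133,203),.1))
```

```text
28 [0.5848 0.2797 0.135 ]
31 [0.5848 0.2779 0.135 ]
40 [0.5849 0.2725 0.135 ]
45 [0.5849 0.2695 0.135 ]
50 [0.585  0.2664 0.135 ]
[0.53437422 0.2823474  0.08      ] [0.64545844 0.28032641 0.08      ] knob [0.50252427 0.24636604 0.088     ] base [0.53349043 0.22899315 0.03      ] [0.64964641 0.22896529 0.03      ]
[0.42735738 0.15372701 0.016     ] [0.42963294 0.15373064 0.1       ]
```

View pics/w3a.png

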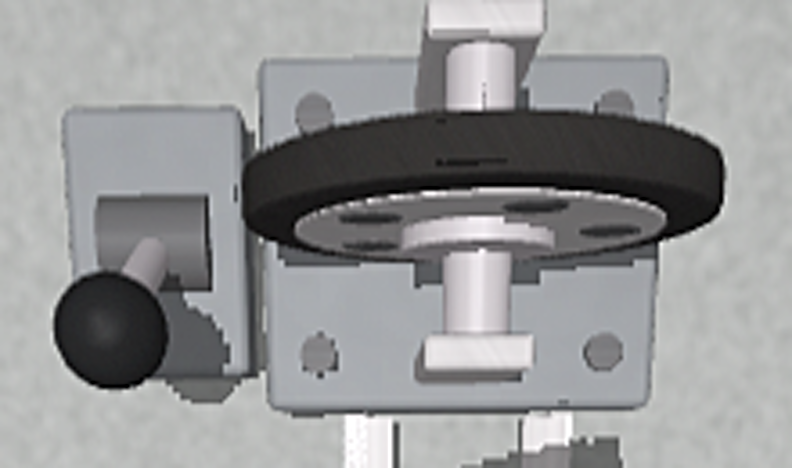

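The wheel's rim top is at crop (484,155), about y 0.2735 and x 0.587. I'm approaching the left wheel from its right side with the jaws shut.

```bash
python3 -m pendant '[[1.5,3,-4,0,0,0.02,1],[1.3,3,-4,0,0,0.02,1],[0.3,1.5,-3.2,0,0,0,1],[0,0.3,-0.3,0,0,0,1],[0,0,0,0,0,0,1]]' 40
```

```text
time_s: 3.4
ee_pos: [0.6065, 0.2274, 0.127]
tcp_rot: [0.702, 0.712, 0.007, 0.008]
wrist_force: [-0.4, -0.0, 0.7]
finger_gap: -0.001
```

```bash
python3 -m pendant '[[-1.0,0,-1,0,0,0,1],[-0.6,0.4,-0.3,0,0,0,1],[0,0.3,0,0,0,0,1],[0,0.3,0,0,0,0,1],[0,0.3,0,0,0,0,1]]' 40; python3 -c "
from h import *
s=arm.observe();print(R.from_quat(s['tcp_rot']).as_matrix().round(3),s['ee_pos'],s['wrist_force'])"
```

```text
time_s: 4.03
ee_pos: [0.5913, 0.2399, 0.1183]
tcp_rot: [0.703, 0.711, 0.01, 0.01]
wrist_force: [-0.8, 0.3, 0.4]
finger_gap: -0.0
[[-0.012  1.     0.028]
 [ 1.     0.012  0.   ]
 [-0.     0.028 -1.   ]] [0.59127071 0.23990945 0.11826314] [-0.75980969  0.30786673  0.4068555 ]
```

```bash
for i in 1; do python3 -m pendant '[[0,0.5,0,0,0.028,0,1],[0,0.5,0,0,0,0,1]]' ; python3 -m pendant '[[0,0.3,0,0,0,0,1]]'; python3 -m pendant '[[0,0.3,0,0,0,0,1]]'; python3 -m pendant '[[0,0.3,0,0,0,0,1]]'; done
```

```text
time_s: 4.28
ee_pos: [0.5915, 0.2506, 0.1184]
tcp_rot: [0.703, 0.711, -0.0, -0.0]
wrist_force: [0.2, 0.2, 0.1]
finger_gap: -0.003
time_s: 4.4
ee_pos: [0.5915, 0.254, 0.1182]
tcp_rot: [0.703, 0.712, 0.0, -0.0]
wrist_force: [-0.3, -0.2, -0.6]
finger_gap: -0.002
time_s: 4.53
ee_pos: [0.5914, 0.2572, 0.1182]
tcp_rot: [0.703, 0.712, 0.0, -0.0]
wrist_force: [0.0, -3.4, 0.3]
finger_gap: 0.001
time_s: 4.65
ee_pos: [0.5913, 0.2603, 0.1181]
tcp_rot: [0.703, 0.712, 0.0, 0.0]
wrist_force: [0.3, -2.1, 1.1]
finger_gap: -0.003
```

```bash
for i in 1; do python3 -m pendant '[[0,0.2,0,0,0,0,1]]' ; python3 -m pendant '[[0,0.2,0,0,0,0,1]]'; done
```

```text
time_s: 4.78
ee_pos: [0.5913, 0.2623, 0.1182]
tcp_rot: [0.703, 0.712, -0.0, 0.0]
wrist_force: [0.7, -0.9, 0.3]
finger_gap: 0.0
time_s: 4.9
ee_pos: [0.5912, 0.2636, 0.1182]
tcp_rot: [0.702, 0.712, -0.001, 0.001]
wrist_force: [0.5, -9.0, 3.1]
finger_gap: 0.002
```

```bash
python3 -m pendant '[[0,0.15,0,0,0,0,1]]' ; python3 -m pendant '[[0,0.05,0,0,0,0,1],[0,0.05,0,0,0,0,1]]'; python3 -c "
from h import *
shot('wrist','w4.png',(150,0,420,200),2.9)"
```

```text
time_s: 5.03
ee_pos: [0.5911, 0.2636, 0.1182]
tcp_rot: [0.702, 0.712, -0.002, 0.001]
wrist_force: [1.5, -10.3, 3.7]
finger_gap: -0.001
time_s: 5.28
ee_pos: [0.5911, 0.2631, 0.1183]
tcp_rot: [0.702, 0.712, -0.003, 0.002]
wrist_force: [0.5, -3.5, 0.7]
finger_gap: -0.003
```

View pics/w4.png

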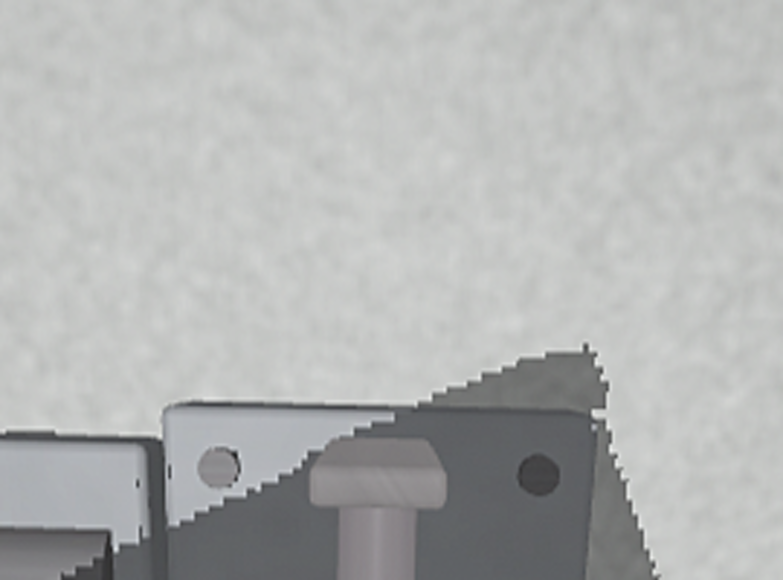

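```bash
python3 -m pendant '[[0,-1,0,0,0,0,1],[0,-1,0.5,0,0,0,1],[0,0,3,0,0,0,1],[0,0,3,0,0,0,1],[0,3,0,0,0,0,1],[0,3,0,0,0,0,1],[0,2,0,0,0,0,1],[0,0,0,0,0,0,1]]'; python3 -m pendant '[[0,0,-3,0,0,0,1],[0,0,-2,0,0,0,1],[0,0,0,0,0,0,1]]'
```

```text
time_s: 6.32
ee_pos: [0.5911, 0.3223, 0.1871]
tcp_rot: [0.703, 0.711, -0.001, 0.001]
wrist_force: [-0.0, 0.4, -0.1]
finger_gap: 0.0
time_s: 6.7
ee_pos: [0.5911, 0.3201, 0.1356]
tcp_rot: [0.704, 0.711, -0.002, 0.001]
wrist_force: [0.6, -0.5, 0.1]
finger_gap: 0.004
```

```bash
python3 -m pendant '[[0,-0.5,-1.2,0,0,0,1],[0,-0.5,-0.4,0,0,0,1],[0,-0.5,0,0,0,0,1],[0,-0.4,0,0,0,0,1]]'; for i in 1; do python3 -m pendant '[[0,-0.3,0,0,0,0,1]]' ; python3 -m pendant '[[0,-0.3,0,0,0,0,1]]';python3 -m pendant '[[0,-0.2,0,0,0,0,1]]'; python3 -m pendant '[[0,-0.2,0,0,0,0,1]]'; done
```

```text
time_s: 7.2
ee_pos: [0.5923, 0.2995, 0.1203]
tcp_rot: [0.704, 0.71, -0.001, 0.001]
wrist_force: [0.4, -0.4, 0.7]
finger_gap: -0.0
time_s: 7.32
ee_pos: [0.5925, 0.2963, 0.1208]
tcp_rot: [0.704, 0.71, -0.0, 0.001]
wrist_force: [-0.1, -0.2, 0.1]
finger_gap: 0.005
time_s: 7.45
ee_pos: [0.5927, 0.2931, 0.1212]
tcp_rot: [0.704, 0.71, 0.0, 0.002]
wrist_force: [-0.2, 0.1, -0.1]
finger_gap: -0.001
time_s: 7.58
ee_pos: [0.5928, 0.291, 0.1214]
tcp_rot: [0.704, 0.71, 0.0, 0.002]
wrist_force: [-0.6, 1.3, -0.3]
finger_gap: 0.003
time_s: 7.7
ee_pos: [0.5929, 0.289, 0.1215]
tcp_rot: [0.704, 0.71, 0.0, 0.002]
wrist_force: [-0.1, 0.3, 1.0]
finger_gap: -0.001
```

```bash
for i in 1; do python3 -m pendant '[[0,-0.2,0,0,0,0,1]]' ; python3 -m pendant '[[0,-0.2,0,0,0,0,1]]';python3 -m pendant '[[0,-0.15,0,0,0,0,1]]'; python3 -m pendant '[[0,-0.15,0,0,0,0,1]]'; done
```

```text
time_s: 7.82
ee_pos: [0.5929, 0.2871, 0.1216]
tcp_rot: [0.704, 0.71, 0.001, 0.002]
wrist_force: [-0.7, 2.1, 0.4]
finger_gap: -0.0
time_s: 7.95
ee_pos: [0.5929, 0.2852, 0.1216]
tcp_rot: [0.704, 0.71, 0.001, 0.002]
wrist_force: [-0.1, 1.5, 0.5]
finger_gap: 0.003
time_s: 8.07
ee_pos: [0.593, 0.2842, 0.1217]
tcp_rot: [0.704, 0.71, 0.001, 0.001]
wrist_force: [-0.3, 6.2, -0.2]
finger_gap: 0.001
time_s: 8.2
ee_pos: [0.593, 0.284, 0.1218]
tcp_rot: [0.704, 0.71, 0.002, 0.001]
wrist_force: [-1.0, 10.5, -1.9]
finger_gap: 0.001
```

```bash
python3 -m pendant '[[0,-0.15,0,0,0,0,1],[0,-0.1,0,0,0,0,1]]'; python3 -m pendant '[[0,1,0,0,0,0,1],[0,1,1,0,0,0,1],[0,0,5,0,0,0,1],[0,0,5,0,0,0,1],[0,-2,4,0,0,0,1],[0,-5,0,0,0,0,1],[0,-6,0,0,0,0,1],[0,-6,0,0,0,0,1],[0,-6,0,0,0,0,1],[0,-6,0,0,0,0,1],[0,-6,0,0,0,0,1],[0,-4,0,0,0,0,1],[0,-2,0,0,0,0,1],[0,0,0,0,0,0,1]]'
python3 - <<'E'
from h import *
s=arm.observe();print(R.from_quat(s["tcp_rot"]).as_matrix().round(3),s["ee_pos"],s["joint_pos"])
c,im=shot("wrist","w5.png"); print(c[1],c[2].round(2))
np.savez("w5.npz",K=c[0],p=c[1],A=c[2],im=im)
E
```

```text
time_s: 8.45
ee_pos: [0.5931, 0.2843, 0.1218]
tcp_rot: [0.704, 0.71, 0.004, -0.001]
wrist_force: [-0.8, 5.0, -1.6]
finger_gap: 0.001
time_s: 10.2
ee_pos: [0.5937, -0.133, 0.287]
tcp_rot: [0.702, 0.712, 0.007, 0.005]
wrist_force: [-0.6, -0.2, -0.3]
finger_gap: -0.001
[[-0.015  1.     0.017]
 [ 1.     0.015  0.002]
 [ 0.002  0.017 -1.   ]] [ 0.59369956 -0.13296662  0.28704547] [-0.24285706  0.33417165  1.62737407  0.00653327  1.1643341  -0.26002567]
[ 0.59013979 -0.06693094  0.42920029] [[ 1.   -0.01 -0.02]
 [ 0.01  0.96  0.26]
 [ 0.02 -0.26  0.96]]
```

View pics/w5.png

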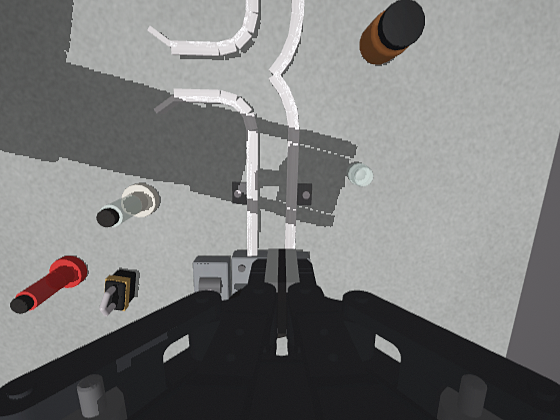

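```bash
python3 -m pendant '[[-0.4,-5,0,0,0.01,0,1],[-0.4,-5,0,0,0.007,0,1],[0,-5,-2,0,0,0,1],[0,-4,-2,0,0,0,1],[0,-1.5,-2,0,0,0,1],[0,0,0,0,0,0,1]]'
python3 - <<'E'
from h import *
s=arm.observe();print(R.from_quat(s["tcp_rot"]).as_matrix().round(3),s["ee_pos"])
c,im=shot("wrist","w6.png"); print(c[1],c[2].round(2))
np.savez("w6.npz",K=c[0],p=c[1],A=c[2],im=im)
E
```

```text
time_s: 11.0
ee_pos: [0.5893, -0.3313, 0.2263]
tcp_rot: [0.697, 0.717, 0.002, -0.001]
wrist_force: [0.2, 0.5, 1.0]
finger_gap: 0.0
[[-0.028  1.     0.001]
 [ 1.     0.028  0.005]
 [ 0.005  0.001 -1.   ]] [ 0.58928533 -0.33127268  0.22629029]
[ 0.58710669 -0.26566502  0.36865771] [[ 1.   -0.03 -0.01]
 [ 0.03  0.97  0.26]
 [-0.   -0.26  0.97]]
```

View pics/w6.png

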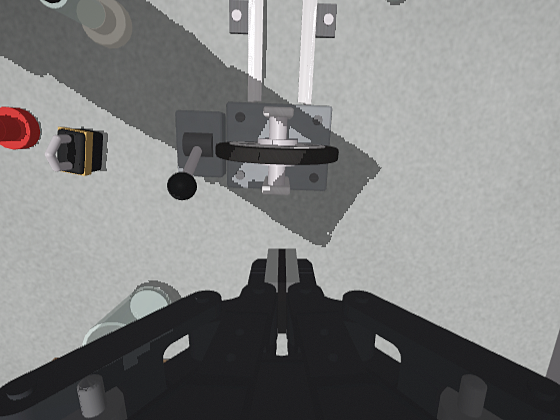

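Run:
```python
from h import *
c,im=load("w6.npz")
for uv in ((277,151),(277,164)): print(onz(c,uv,.135).round(4))
print("knob",onz(c,(181,185),.088),"base far edges",onz(c,(227,103),.03),onz(c,(330,105),.03),"near",onz(c,(222,190),.03),onz(c,(326,190),.03))
print("slot",onz(c,(265,80),.026),onz(c,(303,80),.026),"beaker",onz(c,(150,300),.09))
```

```text
[ 0.5841 -0.2822  0.135 ]
[ 0.5844 -0.2917  0.135 ]
knob [ 0.49718958 -0.3183721   0.088     ] base far edges [ 0.53042791 -0.24273835  0.03      ] [ 0.63604731 -0.24172787  0.03      ] near [ 0.52337518 -0.33357482  0.03      ] [ 0.63769063 -0.33036441  0.03      ]
slot [ 0.56882166 -0.21918639  0.026     ] [ 0.60750036 -0.21810538  0.026     ] beaker [ 0.46050382 -0.43517643  0.09      ]
```

```bash
python3 -m pendant '[[-0.2,0,-4,0,0,-0.02,1],[-0.1,0,-4,0,0,0,1],[0,0,-2,0,0,0,1],[0,0.4,-0.4,0,0,0,1],[0,0,0,0,0,0,1]]';  python3 -m pendant '[[0,0.5,0,0,0,0,1],[0,0.5,0,0,0,0,1]]';python3 -m pendant '[[0,0.3,0,0,0,0,1]]'
```

```text
time_s: 11.68
ee_pos: [0.5924, -0.3208, 0.1281]
tcp_rot: [0.702, 0.713, 0.004, 0.004]
wrist_force: [-0.8, -0.0, 0.1]
finger_gap: 0.007
time_s: 11.92
ee_pos: [0.5939, -0.3109, 0.1307]
tcp_rot: [0.702, 0.712, 0.005, 0.006]
wrist_force: [0.6, 0.0, -0.2]
finger_gap: -0.001
time_s: 12.05
ee_pos: [0.5942, -0.3077, 0.1315]
tcp_rot: [0.702, 0.713, 0.005, 0.006]
wrist_force: [-0.2, 0.0, 0.4]
finger_gap: -0.0
```

```bash
python3 -m pendant '[[-0.5,-0.1,-0.8,0,0.01,0,1],[-0.3,-0.1,-0.6,0,0,0,1],[0,0,-0.1,0,0,0,1],[0,0,0,0,0,0,1]]';  python3 -m pendant '[[0,0.2,0,0,0,0,1]]';python3 -m pendant '[[0,0.2,0,0,0,0,1]]';python3 -m pendant '[[0,0.15,0,0,0,0,1]]'
```

```text
time_s: 12.55
ee_pos: [0.5852, -0.31, 0.1153]
tcp_rot: [0.702, 0.712, 0.001, 0.002]
wrist_force: [0.6, 0.6, -0.6]
finger_gap: -0.001
time_s: 12.68
ee_pos: [0.5852, -0.3081, 0.1152]
tcp_rot: [0.702, 0.712, 0.001, 0.002]
wrist_force: [-0.4, 0.0, -0.2]
finger_gap: -0.003
time_s: 12.8
ee_pos: [0.5853, -0.3061, 0.1153]
tcp_rot: [0.702, 0.712, 0.001, 0.002]
wrist_force: [0.9, -0.2, 0.0]
finger_gap: 0.001
time_s: 12.92
ee_pos: [0.5854, -0.3044, 0.1155]
tcp_rot: [0.702, 0.712, 0.001, 0.002]
wrist_force: [-0.5, -0.2, 0.9]
finger_gap: -0.001
```

```bash
for i in 1; do  python3 -m pendant '[[0,0.15,0,0,0,0,1]]';python3 -m pendant '[[0,0.15,0,0,0,0,1]]';python3 -m pendant '[[0,0.1,0,0,0,0,1]]'; python3 -m pendant '[[0,0.1,0,0,0,0,1]]'; python3 -m pendant '[[0,0.1,0,0,0,0,1]]'; done
```

```text
time_s: 13.05
ee_pos: [0.5855, -0.3028, 0.1156]
tcp_rot: [0.702, 0.712, 0.001, 0.002]
wrist_force: [0.8, -1.9, 0.4]
finger_gap: -0.001
time_s: 13.18
ee_pos: [0.5856, -0.3012, 0.1157]
tcp_rot: [0.702, 0.712, 0.001, 0.003]
wrist_force: [-0.0, -1.9, -0.6]
finger_gap: -0.002
time_s: 13.3
ee_pos: [0.5856, -0.3009, 0.1158]
tcp_rot: [0.702, 0.713, 0.001, 0.003]
wrist_force: [-1.8, -5.5, -1.1]
finger_gap: -0.003
time_s: 13.42
ee_pos: [0.5857, -0.3009, 0.1158]
tcp_rot: [0.701, 0.713, 0.0, 0.004]
wrist_force: [-0.8, -6.2, -2.1]
finger_gap: -0.0
time_s: 13.55
ee_pos: [0.5856, -0.301, 0.1158]
tcp_rot: [0.701, 0.713, -0.0, 0.005]
wrist_force: [-1.1, -4.6, -1.8]
finger_gap: -0.002
```

```bash
python3 -m pendant '[[0,0.25,0,0,0,0,1],[0,0.15,0,0,0,0,1]]';  python3 -m pendant '[[0,-1,0,0,0,0,1],[0,-1,0.5,0,0,0,1],[0,0,3.5,0,0,0,1],[0,0,3,0,0,0,1],[0,3,0,0,0,0,1],[0,3,0,0,0,0,1],[0,2.2,0,0,0,0,1],[0,0,0,0,0,0,1]]'; python3 -m pendant '[[0,0,-3,0,0,0,1],[0,0,-2,0,0,0,1],[0,0,0,0,0,0,1]]'
```

```text
time_s: 13.8
ee_pos: [0.5858, -0.3009, 0.1159]
tcp_rot: [0.701, 0.713, -0.002, 0.007]
wrist_force: [-1.0, -7.1, -2.6]
finger_gap: -0.002
time_s: 14.8
ee_pos: [0.5862, -0.24, 0.1903]
tcp_rot: [0.702, 0.712, -0.001, 0.008]
wrist_force: [0.6, -1.1, 0.0]
finger_gap: -0.003
time_s: 15.18
ee_pos: [0.5872, -0.2419, 0.1401]
tcp_rot: [0.702, 0.712, -0.0, 0.009]
wrist_force: [-0.2, 0.6, -0.2]
finger_gap: -0.0
```

```bash
python3 -m pendant '[[0,-0.5,-1.2,0,0,0,1],[0,-0.5,-0.9,0,0,0,1],[0,-0.5,0,0,0,0,1],[0,-0.4,0,0,0,0,1]]'; for i in 1; do python3 -m pendant '[[0,-0.3,0,0,0,0,1]]' ; python3 -m pendant '[[0,-0.2,0,0,0,0,1]]';python3 -m pendant '[[0,-0.2,0,0,0,0,1]]'; python3 -m pendant '[[0,-0.15,0,0,0,0,1]]'; done
```

```text
time_s: 15.68
ee_pos: [0.5882, -0.2637, 0.1194]
tcp_rot: [0.703, 0.712, -0.0, 0.01]
wrist_force: [-0.6, -0.3, 0.1]
finger_gap: -0.003
time_s: 15.8
ee_pos: [0.5884, -0.2671, 0.1197]
tcp_rot: [0.703, 0.711, 0.0, 0.01]
wrist_force: [-0.1, -0.3, -0.2]
finger_gap: -0.002
time_s: 15.92
ee_pos: [0.5886, -0.2694, 0.1201]
tcp_rot: [0.703, 0.711, 0.0, 0.011]
wrist_force: [-0.8, 2.3, -0.1]
finger_gap: 0.001
time_s: 16.05
ee_pos: [0.5885, -0.2712, 0.1202]
tcp_rot: [0.703, 0.711, 0.0, 0.01]
wrist_force: [0.4, 5.1, 1.1]
finger_gap: 0.003
time_s: 16.18
ee_pos: [0.5884, -0.2714, 0.1202]
tcp_rot: [0.703, 0.711, 0.001, 0.009]
wrist_force: [0.9, 8.6, 0.8]
finger_gap: 0.001
```

```bash
python3 -m pendant '[[0,-0.2,0,0,0,0,1],[0,-0.15,0,0,0,0,1]]';  python3 -m pendant '[[0,1,0,0,0,0,1],[0,1,1,0,0,0,1],[0,1,5,0,0,0,1],[0,2,5,0,0,0,1],[-1,5,4,0,0,0,1],[-1,6,0,0,0,0,1],[-1,6,0,0,0,0,1],[-1,6,0,0,0,0,1],[-1,6,0,0,0,0,1],[-1,6,0,0,0,0,1],[-1,4,0,0,0,0,1],[0,1.5,0,0,0,0,1],[0,0,0,0,0,0,1]]'
python3 - <<'E'
from h import *
s=arm.observe();print(R.from_quat(s["tcp_rot"]).as_matrix().round(3),s["ee_pos"])
c,im=shot("wrist","w7.png"); print(c[1],c[2].round(2))
np.savez("w7.npz",K=c[0],p=c[1],A=c[2],im=im)
E
```

```text
time_s: 16.42
ee_pos: [0.5884, -0.2713, 0.1202]
tcp_rot: [0.703, 0.711, 0.003, 0.007]
wrist_force: [0.6, 7.9, 1.9]
finger_gap: 0.003
time_s: 18.05
ee_pos: [0.5157, 0.1968, 0.2826]
tcp_rot: [0.702, 0.712, 0.008, 0.014]
wrist_force: [-0.1, 0.3, 0.1]
finger_gap: -0.008
[[-0.013  0.999  0.03 ]
 [ 1.     0.014 -0.008]
 [-0.008  0.03  -1.   ]] [0.51571006 0.19677567 0.28258182]
[0.51027957 0.26421849 0.4240162 ] [[ 1.   -0.   -0.03]
 [ 0.01  0.96  0.27]
 [ 0.03 -0.27  0.96]]
```

View pics/w7.png

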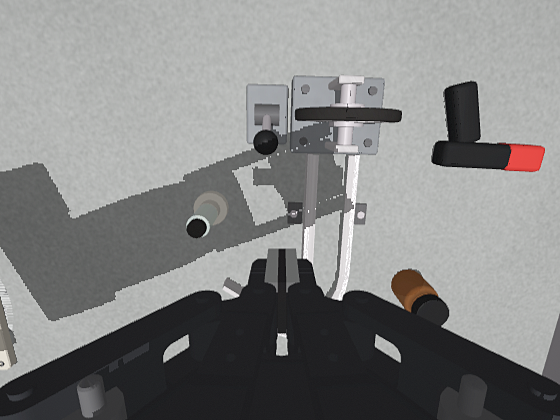

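Run:
```python
from h import *
c3,_=load("w3.npz");c7,_=load("w7.npz");c2,_=load("w2.npz")
print("knob",tri([ray(c3,(210,91)),ray(c7,(265.5,142)),ray(c2,(289,38))]))
print(onz(c7,(210,208),.016),onz(c7,(197,228),.1))
```

```text
knob (array([0.50337776, 0.24564789, 0.09127077]), [np.float64(0.0004203032834387757), np.float64(0.00024033218257351008), np.float64(0.00029666845608445795)])
[0.42766227 0.15390773 0.016     ] [0.42959402 0.15410686 0.1       ]
```

```bash
python3 -m pendant '[[-0.6,0,-4,0,0.02,0,1],[-0.6,0,-5,0,0.01,0,1],[-0.2,0,-5,0,0.005,0,1],[-0.2,0,-4,0,0,0,1],[0,0,-1.5,0,0,0,1],[0,0,0,0,0,0,1]]'
```

```text
time_s: 18.85
ee_pos: [0.5036, 0.1879, 0.0853]
tcp_rot: [0.706, 0.708, -0.002, 0.003]
wrist_force: [-0.6, 0.2, -0.9]
finger_gap: -0.002
```

```bash
python3 -m pendant '[[0,0.5,-0.4,0,0,0,1],[0,1,-0.3,0,0,0,1],[0,1,0,0,0,0,1],[0,1,0,0,0,0,1]]';python3 -m pendant '[[0,1,0,0,0,0,1],[0,1,0,0,0,0,1]]'; python3 -m pendant '[[0,1,0,0,0,0,1],[0,1,0,0,0,0,1]]'
```

```text
time_s: 19.35
ee_pos: [0.5069, 0.2256, 0.0823]
tcp_rot: [0.707, 0.708, 0.001, 0.005]
wrist_force: [-0.4, -2.0, 2.0]
finger_gap: 0.001
time_s: 19.6
ee_pos: [0.507, 0.2474, 0.0828]
tcp_rot: [0.706, 0.708, 0.001, 0.005]
wrist_force: [0.6, -1.2, 0.8]
finger_gap: -0.001
time_s: 19.85
ee_pos: [0.507, 0.269, 0.0828]
tcp_rot: [0.706, 0.708, 0.001, 0.005]
wrist_force: [0.7, -0.6, 0.3]
finger_gap: -0.004
```

```bash
python3 -m pendant '[[-0.2,0.5,-0.4,0,0,0,1],[-0.1,0.4,-0.3,0,0,0,1]]';python3 -m pendant '[[0,0.4,0,0,0,0,1],[0,0.3,0,0,0,0,1]]';python3 -m pendant '[[0,0.3,0,0,0,0,1]]'
```

```text
time_s: 20.1
ee_pos: [0.5038, 0.2792, 0.0754]
tcp_rot: [0.706, 0.708, 0.001, 0.005]
wrist_force: [-0.4, -1.4, 0.8]
finger_gap: 0.003
time_s: 20.35
ee_pos: [0.5032, 0.2862, 0.0746]
tcp_rot: [0.706, 0.708, 0.001, 0.005]
wrist_force: [-0.1, -1.0, -0.4]
finger_gap: 0.001
time_s: 20.48
ee_pos: [0.5029, 0.2876, 0.0744]
tcp_rot: [0.706, 0.708, -0.001, 0.005]
wrist_force: [4.2, -18.1, 4.0]
finger_gap: 0.003
```

```bash
python3 -m pendant '[[0,-1.5,0,0,0,0,1],[0,-2,0.5,0,0,0,1],[0,-1,5,0,0,0,1],[0,-2,5,0,0,0,0.8],[0,-4,5,0,0,0,0.7],[-1,-4,5,0,0,0,0.7],[-2,-2,0,0,0,0,0.6],[-1,0,0,0,0,0,0.6],[0,0,0,0,0,0,0.6]]'
python3 - <<'E'
from h import *
s=arm.observe();print(R.from_quat(s["tcp_rot"]).as_matrix().round(3),s["ee_pos"],s["finger_gap"])
c,im=shot("wrist","w8.png"); print(c[1],c[2].round(2))
np.savez("w8.npz",K=c[0],p=c[1],A=c[2],im=im)
E
```

```text
time_s: 21.6
ee_pos: [0.4612, 0.1161, 0.2818]
tcp_rot: [0.708, 0.707, 0.001, 0.006]
wrist_force: [1.7, -0.2, 0.5]
finger_gap: 0.402
[[ 0.001  1.     0.011]
 [ 1.    -0.001 -0.007]
 [-0.007  0.011 -1.   ]] [0.46120631 0.11610855 0.28175707] 0.40185684412945866
[0.45950465 0.18346128 0.42331128] [[ 1.    0.   -0.01]
 [-0.    0.96  0.27]
 [ 0.01 -0.27  0.96]]
```

View pics/w8.png

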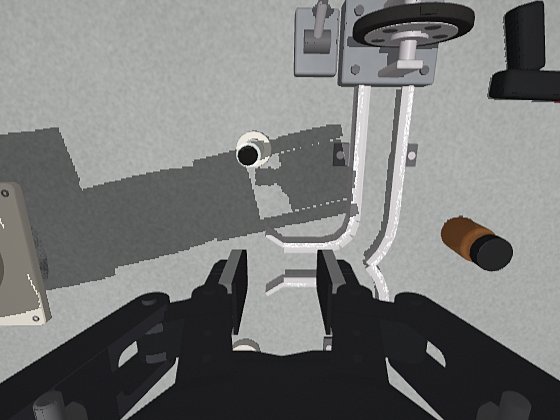

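Run:
```python
from h import *
c7,_=load("w7.npz");c8,im8=load("w8.npz")
print("top",tri([ray(c7,(197,228)),ray(c8,(248,155.5))]),"puck",tri([ray(c7,(210,208)),ray(c8,(255,149))]))
print(onz(c8,(255,149),.016),onz(c8,(248,155.5),.1))
_,im5=load("w5.npz");_,im6=load("w6.npz")
cv2.imwrite("pics/w5a.png",cv2.resize(im5[0:250,140:320],None,fx=3.2,fy=3.2,interpolation=cv2.INTER_CUBIC)[:,:])
cv2.imwrite("pics/w6a.png",cv2.resize(im6[0:140,170:370],None,fx=4,fy=4,interpolation=cv2.INTER_CUBIC))
cv2.imwrite("pics/w8a.png",cv2.resize(im8[100:310,220:430],None,fx=2.8,fy=2.8,interpolation=cv2.INTER_CUBIC))
```

```text
top (array([0.42773935, 0.15158964, 0.09258019]), [np.float64(8.2017948913396e-06), np.float64(8.201794891299984e-06)]) puck (array([0.42849506, 0.15300801, 0.0151216 ]), [np.float64(0.001208046878606326), np.float64(0.0012080468786064167)])
[0.4295673  0.15240828 0.016     ] [0.42844519 0.15230891 0.1       ]
```

View pics/w5a.png

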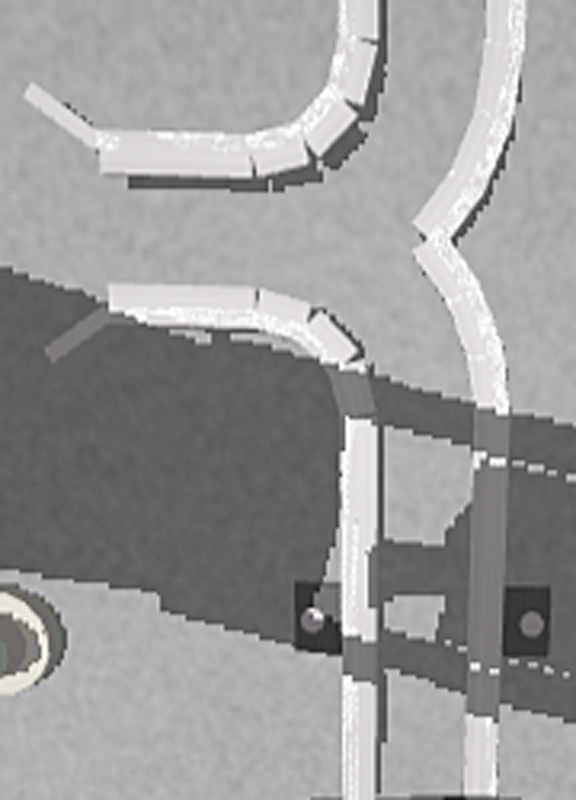

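View pics/w6a.png

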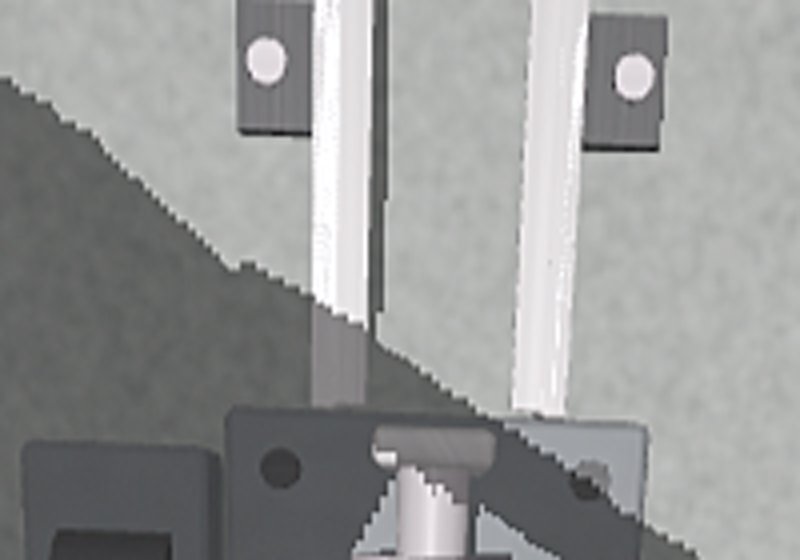

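View pics/w8a.png

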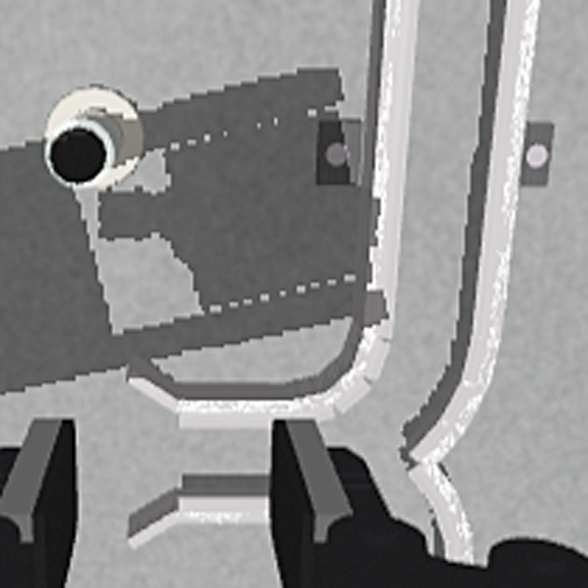

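Run:
```python
from h import *
c5,_=load("w5.npz");c6,_=load("w6.npz");c8,_=load("w8.npz")
a=lambda u,v:(140+(u-.5)/3.2,(v-.5)/3.2)
b=lambda u,v:(170+(u-.5)/4,(v-.5)/4)
e=lambda u,v:(220+(u-.5)/2.8,100+(v-.5)/2.8)
def pr(n,c,p,q,z):
    A=onz(c,p,z)*1000;B=onz(c,q,z)*1000; print(n,A[:2].round(1),B[:2].round(1),"mid",((A+B)/2)[:2].round(1),"d",np.linalg.norm(A-B).round(1))
pr("lane",c5,a(180,174),a(180,284),.026)
pr("lane",c5,a(240,176),a(240,285),.026)
pr("lane8",c8,e(230,427),e(230,493),.026)
pr("lipends",c5,a(99,172),a(108,284),.026)
pr("dock5 430",c5,a(377,430),a(474,430),.026)
pr("dock5 720",c5,a(376,720),a(467,720),.026)
pr("screws5",c5,a(312,620),a(531,625),.003)
pr("screws6",c6,b(266,60),b(635,77),.003)
pr("dock6 200",c6,b(373,200),b(521,200),.026)
pr("dock6 380",c6,b(366,380),b(514,380),.026)
pr("base6",c6,b(230,410),b(648,425),.03)
pr("dockL8",c8,e(408,120),e(502,120),.026)
pr("screwsL8",c8,e(337,155),e(537,156),.003)
pr("split",c5,a(415,240),a(415,240),.026)
pr("split8",c8,e(410,463),e(410,463),.026)
```

```text
lane [495.3  13.6] [493.1 -24.1] mid [494.2  -5.3] d 37.7
lane [517.1  13.3] [515.6 -24.1] mid [516.4  -5.4] d 37.4
lane8 [491.1  13.9] [491.7 -21.7] mid [491.4  -3.9] d 35.6
lipends [465.9  13.7] [466.3 -24.5] mid [466.1  -5.4] d 38.3
dock5 430 [566.7 -76.3] [604.6 -75.7] mid [585.6 -76. ] d 37.9
dock5 720 [ 565.6 -194.9] [ 604.  -194.6] mid [ 584.8 -194.8] d 38.4
screws5 [ 536.8 -157.1] [ 631.8 -158.3] mid [ 584.3 -157.7] d 95.1
screws6 [ 537.1 -154.2] [ 632.8 -155.5] mid [ 584.9 -154.8] d 95.7
dock6 200 [ 566.6 -191.4] [ 603.4 -190.3] mid [ 585.  -190.8] d 36.8
dock6 380 [ 565.3 -233.5] [ 603.4 -232.5] mid [ 584.3 -233. ] d 38.1
base6 [ 530.8 -242.1] [ 638.  -242.8] mid [ 584.4 -242.4] d 107.2
dockL8 [568.  160.6] [609.9 160.5] mid [588.9 160.5] d 41.9
screwsL8 [541.6 143.1] [637.  142.4] mid [589.3 142.7] d 95.4
split [581.2  -7.3] [581.2  -7.3] mid [581.2  -7.3] d 0.0
split8 [580.8  -5.9] [580.8  -5.9] mid [580.8  -5.9] d 0.0
```

Two views put the left carrier at (0.428, 0.152), and the track origin is about (0.587, −0.006) with yaw −0.0125. The left wheel has about 7 mm of play and the right about 2 mm, so the left is worn and its lever is thrown. Next I'll grasp the left carrier.

```bash
python3 -m pendant '[[-1.5,1.8,-4,0,0.01,0,0.3],[-1.5,1.8,-4,0,0,0,0.3],[-0.3,0,-4,0,0,0,0.3],[0,0,-2,0,0,0,0.3],[0,0,0,0,0,0,0.3]]'
python3 - <<'E'
from h import *
s=arm.observe();print(R.from_quat(s["tcp_rot"]).as_matrix().round(3),s["ee_pos"],s["finger_gap"])
c,im=shot("wrist","w9.png"); np.savez("w9.npz",K=c[0],p=c[1],A=c[2],im=im)
E
```

```text
time_s: 22.28
ee_pos: [0.4296, 0.1567, 0.1361]
tcp_rot: [0.706, 0.708, -0.002, 0.003]
wrist_force: [-0.2, -0.3, -0.1]
finger_gap: 0.705
[[-0.003  1.     0.001]
 [ 1.     0.003 -0.007]
 [-0.007  0.001 -1.   ]] [0.42957232 0.15667373 0.1360566 ] 0.7049943590433128
```

View pics/w9.png

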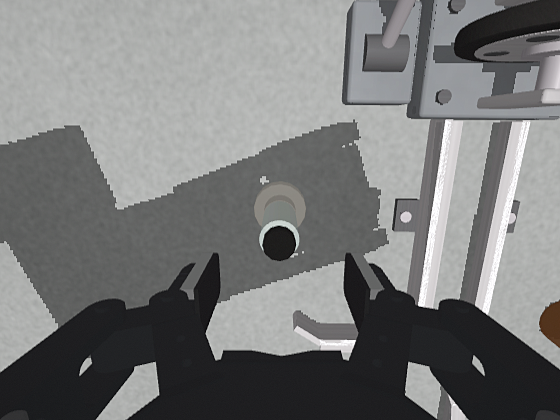

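```bash
python3 - <<'E'
from h import *
c,_=load("w9.npz")
print(onz(c,(279.5,242.5),.1),onz(c,(280,206),.016))
E
python3 -m pendant '[[-0.1,-0.2,-4,0,0,0,0.3],[0,-0.1,-3.5,0,0,0,0.3],[0,0,-1.5,0,0,0,0.3],[0,0,-0.4,0,0,0,0.3],[0,0,0,0,0,0,0.3]]'
```

```text
[0.42795483 0.15471563 0.1       ] [0.42783905 0.15564031 0.016     ]
time_s: 22.95
ee_pos: [0.4354, 0.1565, 0.0451]
tcp_rot: [0.706, 0.709, 0.004, 0.006]
wrist_force: [0.1, 0.3, -0.4]
finger_gap: 0.697
```

```bash
python3 -m pendant '[[-0.6,-0.15,-0.4,0,0.01,0,0.3],[-0.1,0,-0.1,0,0,0,0.3]]';python3 -m pendant '[[0,0,0,0,0,0,0.9],[0,0,0,0,0,0,0.9],[0,0,0,0,0,0,0.9],[0,0,0,0,0,0,0.9]]' 40
```

```text
time_s: 23.2
ee_pos: [0.4291, 0.1553, 0.0415]
tcp_rot: [0.706, 0.709, 0.001, 0.002]
wrist_force: [-0.1, -0.1, -0.1]
finger_gap: 0.701
time_s: 23.7
ee_pos: [0.4292, 0.1554, 0.042]
tcp_rot: [0.706, 0.709, 0.001, 0.003]
wrist_force: [0.2, -1.1, -1.3]
finger_gap: 0.293
```

```bash
python3 -m pendant '[[-1,0,0.2,0,0,0,0.9],[-1.4,-1,0,0,0,0,0.9],[-0.5,-2.5,0,0,0,0,0.9]]' 50; python3 -m pendant '[[0,-3,0,0,0,0,0.9],[0,-3,0,0,0,0,0.9],[0,-3,0,0,0,0,0.9]]'
```

```text
time_s: 24.08
ee_pos: [0.3975, 0.1199, 0.0439]
tcp_rot: [0.705, 0.709, 0.001, 0.002]
wrist_force: [0.5, -0.4, -2.7]
finger_gap: 0.292
time_s: 24.45
ee_pos: [0.3921, 0.0268, 0.0438]
tcp_rot: [0.704, 0.71, -0.0, 0.001]
wrist_force: [0.7, 0.4, -1.6]
finger_gap: 0.291
```

```bash
python3 -m pendant '[[0,-2,0,0,0,0,0.9],[0,-1,0,0,0,0,0.9],[0,0,0,0,0,0,0.9]]'
python3 - <<'E'
from h import *
s=arm.observe();print(R.from_quat(s["tcp_rot"]).as_matrix().round(3),s["ee_pos"],s["finger_gap"])
c,im=shot("wrist","w10.png"); np.savez("w10.npz",K=c[0],p=c[1],A=c[2],im=im)
E
```

```text
time_s: 24.82
ee_pos: [0.3882, -0.0059, 0.0437]
tcp_rot: [0.705, 0.709, -0.001, 0.0]
wrist_force: [0.3, 1.1, -2.6]
finger_gap: 0.289
[[-0.006  1.    -0.002]
 [ 1.     0.006 -0.002]
 [-0.002 -0.002 -1.   ]] [ 0.3881865  -0.00592647  0.04373236] 0.288994697822955
```

View pics/w10.png

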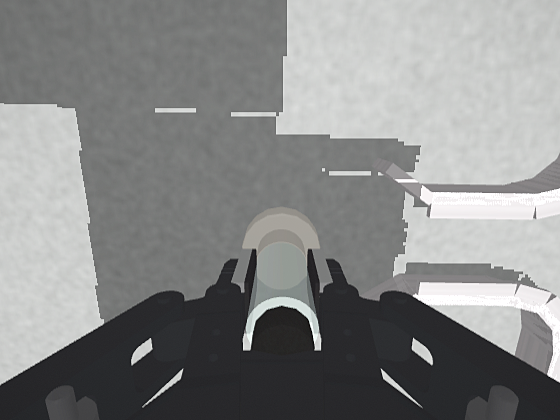

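Run:
```python
from h import *
c,_=load("w10.npz")
f=onz(c,(281,207.5),.018); print(f, "centre y",f[1]-.023)
print(onz(c,(242.5,246),.018),onz(c,(319.5,246),.018))
for uv in ((430,218),(430,281)): print(onz(c,uv,.026))
```

```text
[0.38731385 0.01692511 0.018     ] centre y -0.006074890268868684
[ 0.36536842 -0.00601437  0.018     ] [ 0.409477   -0.00572063  0.018     ]
[0.46652223 0.01374874 0.026     ]
[ 0.47138924 -0.02319483  0.026     ]
```

```bash
python3 -m pendant '[[1.5,0.1,0,0,0,0,0.9],[1.5,0,0,0,0,0,0.9],[1.5,0,0,0,0,0,0.9]]'; python3 -m pendant '[[1.5,0,0,0,0,0,0.9],[1.2,0,0,0,0,0,0.9]]'
```

```text
time_s: 25.25
ee_pos: [0.4358, -0.003, 0.0438]
tcp_rot: [0.704, 0.71, -0.001, 0.0]
wrist_force: [-0.1, -0.7, -2.4]
finger_gap: 0.292
time_s: 25.5
ee_pos: [0.466, -0.0026, 0.0438]
tcp_rot: [0.704, 0.711, -0.001, 0.001]
wrist_force: [-0.3, 0.1, -2.1]
finger_gap: 0.29
```

```bash
python3 -m pendant '[[1.2,-0.2,0,0,0,0,0.9],[1,0,0,0,0,0,0.9]]'; python3 -m pendant '[[1,0,0,0,0,0,0.9],[1,0,0,0,0,0,0.9]]'
```

```text
time_s: 25.75
ee_pos: [0.4896, -0.0047, 0.0436]
tcp_rot: [0.704, 0.711, -0.001, 0.001]
wrist_force: [-0.2, 0.5, -2.2]
finger_gap: 0.294
time_s: 26.0
ee_pos: [0.5105, -0.0048, 0.0435]
tcp_rot: [0.704, 0.71, -0.001, 0.0]
wrist_force: [0.3, -0.9, -2.5]
finger_gap: 0.294
```

```bash
python3 -m pendant '[[1.1,0,0,0,0,0,0.9],[0.8,-0.1,0,0,0,0,0.9]]'; python3 -m pendant '[[0.8,-0.2,0,0,0,0,0.9],[0.8,-0.3,0,0,0,0,0.9]]'
```

```text
time_s: 26.25
ee_pos: [0.5309, -0.0058, 0.0435]
tcp_rot: [0.704, 0.71, -0.001, 0.0]
wrist_force: [-0.2, -0.0, -2.0]
finger_gap: 0.292
time_s: 26.5
ee_pos: [0.5477, -0.011, 0.0434]
tcp_rot: [0.704, 0.711, -0.001, 0.0]
wrist_force: [0.3, -0.4, -2.1]
finger_gap: 0.291
```

```bash
python3 -m pendant '[[0.65,-0.35,0,0,0,0,0.9],[0.6,-0.4,0,0,0,0,0.9]]'; python3 -m pendant '[[0.5,-0.5,0,0,0,0,0.9],[0.5,-0.5,0,0,0,0,0.9]]'
```

```text
time_s: 26.75
ee_pos: [0.5611, -0.0191, 0.0433]
tcp_rot: [0.704, 0.711, -0.001, 0.0]
wrist_force: [0.5, 0.6, -2.8]
finger_gap: 0.291
time_s: 27.0
ee_pos: [0.5716, -0.0299, 0.0432]
tcp_rot: [0.704, 0.711, -0.002, -0.0]
wrist_force: [-0.3, 0.8, -3.2]
finger_gap: 0.289
```

```bash
python3 -m pendant '[[0.35,-0.5,0,0,0,0,0.9],[0.35,-0.55,0,0,0,0,0.9]]'; python3 -m pendant '[[0.25,-0.7,0,0,0,0,0.9],[0.2,-0.7,0,0,0,0,0.9]]'
```

```text
time_s: 27.25
ee_pos: [0.579, -0.0412, 0.0432]
tcp_rot: [0.704, 0.71, -0.002, -0.0]
wrist_force: [-0.5, 0.1, -1.7]
finger_gap: 0.294
time_s: 27.5
ee_pos: [0.5838, -0.0562, 0.0432]
tcp_rot: [0.704, 0.711, -0.002, -0.0]
wrist_force: [-0.7, 0.6, -1.6]
finger_gap: 0.292
```

```bash
python3 -m pendant '[[0.15,-0.8,0,0,0,0,0.9],[0,-1,0,0,0,0,0.9]]'; python3 -m pendant '[[0,-1.5,0,0,0,0,0.9],[0,-1.5,0,0,0,0,0.9],[0,-1.5,0,0,0,0,0.9]]';python3 -m pendant '[[0,-1.5,0,0,0,0,0.9],[0,-1.5,0,0,0,0,0.9]]'
```

```text
time_s: 27.75
ee_pos: [0.5854, -0.0753, 0.0431]
tcp_rot: [0.704, 0.711, -0.002, -0.0]
wrist_force: [0.8, 0.1, -2.9]
finger_gap: 0.292
time_s: 28.12
ee_pos: [0.5851, -0.1235, 0.0431]
tcp_rot: [0.704, 0.711, -0.002, -0.0]
wrist_force: [0.6, -0.3, -2.3]
finger_gap: 0.292
time_s: 28.38
ee_pos: [0.5849, -0.156, 0.0431]
tcp_rot: [0.704, 0.71, -0.002, -0.0]
wrist_force: [0.3, 0.2, -2.5]
finger_gap: 0.293
```

```bash
python3 -m pendant '[[0,-1.5,0,0,0,0,0.9],[0,-1.5,0,0,0,0,0.9],[0,-1.2,0,0,0,0,0.9]]'; python3 -m pendant '[[0,-0.5,0,0,0,0,0.9],[0,-0.4,0,0,0,0,0.9]]';python3 -m pendant '[[0,-0.2,0,0,0,0,0.9]]';python3 -m pendant '[[0,-0.2,0,0,0,0,0.9]]'
```

```text
time_s: 28.75
ee_pos: [0.5849, -0.2014, 0.0431]
tcp_rot: [0.704, 0.71, -0.002, -0.0]
wrist_force: [-0.1, 0.1, -2.4]
finger_gap: 0.291
time_s: 29.0
ee_pos: [0.5848, -0.2116, 0.043]
tcp_rot: [0.704, 0.71, -0.002, -0.0]
wrist_force: [-0.4, 1.2, -3.3]
finger_gap: 0.289
time_s: 29.12
ee_pos: [0.5848, -0.2136, 0.043]
tcp_rot: [0.704, 0.71, -0.002, -0.0]
wrist_force: [-0.3, 0.5, -3.2]
finger_gap: 0.293
time_s: 29.25
ee_pos: [0.5847, -0.2153, 0.043]
tcp_rot: [0.704, 0.71, -0.002, -0.0]
wrist_force: [0.1, 1.3, -1.1]
finger_gap: 0.29
```

```bash
python3 -m pendant '[[0,-0.2,0,0,0,0,0.9]]'; python3 -m pendant '[[0,-0.2,0,0,0,0,0.9]]';python3 -m pendant '[[0,-0.1,0,0,0,0,0.9]]'
```

```text
time_s: 29.38
ee_pos: [0.5847, -0.216, 0.0431]
tcp_rot: [0.704, 0.71, -0.001, -0.001]
wrist_force: [1.1, 10.7, 1.8]
finger_gap: 0.294
time_s: 29.5
ee_pos: [0.5847, -0.2161, 0.0432]
tcp_rot: [0.704, 0.71, -0.001, -0.002]
wrist_force: [1.5, 9.9, 1.0]
finger_gap: 0.291
time_s: 29.62
ee_pos: [0.5847, -0.2157, 0.0431]
tcp_rot: [0.704, 0.71, -0.0, -0.003]
wrist_force: [0.8, 4.0, -2.4]
finger_gap: 0.294
```

```bash
python3 -m pendant '[[0,0.05,-0.12,0,0,0,0.9],[0,0,0,0,0,0,0.3],[0,0,0,0,0,0,0.3],[0,0,0,0,0,0,0.3],[0,0,0,0,0,0,0.3]]'; python3 -m pendant '[[0,0,2,0,0,0,0.3],[0,0,4,0,0,0,0.3],[0,0,5,0,0,0,0.3],[0,1,5,0,0,0,0.3],[0,2,2,0,0,0,0.3],[0,0,0,0,0,0,0.3]]'
python3 - <<'E'
from h import *
s=arm.observe();print(R.from_quat(s["tcp_rot"]).as_matrix().round(3),s["ee_pos"],s["finger_gap"])
c,im=shot("wrist","w11.png"); np.savez("w11.npz",K=c[0],p=c[1],A=c[2],im=im)
E
```

```text
time_s: 30.25
ee_pos: [0.5856, -0.2158, 0.0428]
tcp_rot: [0.704, 0.71, -0.0, -0.002]
wrist_force: [0.8, -0.4, -0.7]
finger_gap: 0.702
time_s: 31.0
ee_pos: [0.5849, -0.1847, 0.2339]
tcp_rot: [0.704, 0.71, 0.001, -0.0]
wrist_force: [-0.4, -0.2, -1.1]
finger_gap: 0.698
[[-0.008  1.     0.001]
 [ 1.     0.008  0.002]
 [ 0.002  0.001 -1.   ]] [ 0.58493749 -0.18472683  0.23392183] 0.6976694123678834
```

View pics/w11.png

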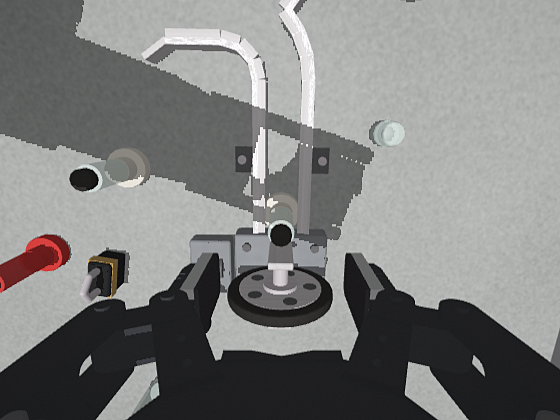

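The carrier stands upright in the right dock, with its stopper at (281,236). The second carrier's puck is at (127,167) and its stopper at (86,180).

```bash
python3 - <<'E'
from h import *
c,_=load("w11.npz")
print("docked",onz(c,(281,236),.1)); print("c2",onz(c,(86,180),.1),onz(c,(127,167.5),.016))
E
python3 -m pendant '[[-5,0,0,0,0,0,0.3],[-5,0.6,0,0,0,0,0.3],[-5,0.6,0,0,0,0,0.3],[-2.5,0,0,0,0,0,0.3],[0,0,0,0,0,0,0.3]]'
python3 - <<'E'
from h import *
s=arm.observe();print(R.from_quat(s["tcp_rot"]).as_matrix().round(3),s["ee_pos"],s["finger_gap"])
c,im=shot("wrist","w12.png"); np.savez("w12.npz",K=c[0],p=c[1],A=c[2],im=im)
E
```

```text
docked [ 0.58421267 -0.21710402  0.1       ]
c2 [ 0.41032092 -0.16578095  0.1       ] [ 0.406795   -0.16525204  0.016     ]
time_s: 31.68
ee_pos: [0.4, -0.1713, 0.2248]
tcp_rot: [0.704, 0.71, -0.003, -0.007]
wrist_force: [0.5, -0.3, 0.5]
finger_gap: 0.701
[[-0.009  1.    -0.014]
 [ 1.     0.009  0.006]
 [ 0.007 -0.014 -1.   ]] [ 0.4000414  -0.17129071  0.22483689] 0.7005010941254464
```

View pics/w12.png

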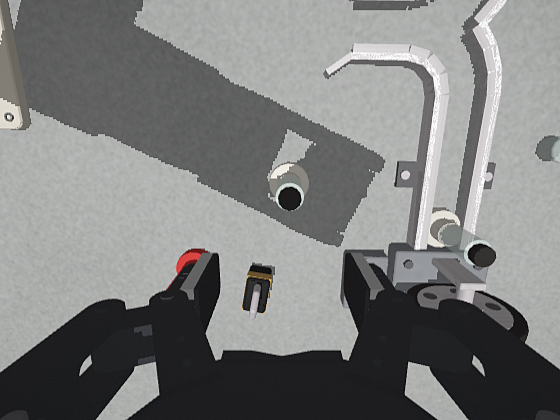

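Run:
```python
from h import *
c,_=load("w12.npz");d,_=load("w11.npz")
print(onz(c,(290,196.5),.1),onz(c,(287.5,182),.016))
print(tri([ray(c,(290,196.5)),ray(d,(86,180))]),tri([ray(c,(287.5,182)),ray(d,(127,167.5))]))
print("padlock top",onz(c,(256,300),.072),onz(c,(260,275),.04),"red",onz(d,(48,252),.016))
```

```text
[ 0.40499919 -0.16324638  0.1       ] [ 0.40308357 -0.16453492  0.016     ]
(array([ 0.40505346, -0.16619489,  0.0912999 ]), [np.float64(0.0010595449141190846), np.float64(0.001059544914119116)]) (array([ 0.403107  , -0.16601407,  0.00844353]), [np.float64(0.00021506219258908213), np.float64(0.00021506219258901068)])
padlock top [ 0.37119444 -0.28144846  0.072     ] [ 0.37292321 -0.26835005  0.04      ] red [ 0.29645886 -0.27034722  0.016     ]
```

```bash
python3 -m pendant '[[0.2,0.3,-4,0,-0.01,0,0.3],[0.2,0.3,-4,0,-0.004,0,0.3],[0,0,-1.5,0,0,0,0.3],[0,0,0,0,0,0,0.3]]'
python3 - <<'E'
from h import *
s=arm.observe();print(R.from_quat(s["tcp_rot"]).as_matrix().round(3),s["ee_pos"],s["finger_gap"])
c,im=shot("wrist","w13.png"); np.savez("w13.npz",K=c[0],p=c[1],A=c[2],im=im)
E
```

```text
time_s: 32.22
ee_pos: [0.41, -0.1666, 0.1258]
tcp_rot: [0.704, 0.71, 0.003, -0.001]
wrist_force: [0.5, 0.4, -0.3]
finger_gap: 0.697
[[-0.01   1.     0.003]
 [ 1.     0.01   0.005]
 [ 0.005  0.003 -1.   ]] [ 0.40999603 -0.16659207  0.1258037 ] 0.6973060831288136
```

View pics/w13.png

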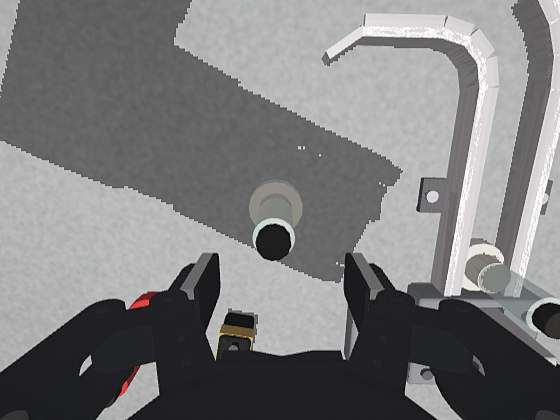

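```bash
python3 - <<'E'
from h import *
c,_=load("w13.npz")
print(onz(c,(273.5,241.5),.1),onz(c,(275.5,206),.016))
E
python3 -m pendant '[[-0.5,0.1,-3,0,0,0,0.3],[-0.3,0,-3,0,0,0,0.3],[-0.2,0,-1.5,0,0,0,0.3],[0,0,0,0,0,0,0.3]]'
```

```text
[ 0.40503463 -0.1636929   0.1       ] [ 0.4047454  -0.16365553  0.016     ]
time_s: 32.78
ee_pos: [0.4057, -0.1678, 0.0522]
tcp_rot: [0.704, 0.711, 0.005, 0.004]
wrist_force: [-0.9, -0.4, 0.7]
finger_gap: 0.698
```

```bash
python3 -m pendant '[[-0.1,0.4,-0.6,0,0.008,0,0.3],[-0.1,0.1,-0.4,0,0,0,0.3],[0,0,0,0,0,0,0.3]]'; python3 -m pendant '[[0,0,0,0,0,0,0.9],[0,0,0,0,0,0,0.9],[0,0,0,0,0,0,0.9],[0,0,0,0,0,0,0.9]]' 50
```

```text
time_s: 33.15
ee_pos: [0.4059, -0.1632, 0.0436]
tcp_rot: [0.703, 0.711, 0.002, 0.003]
wrist_force: [0.1, -0.4, -0.0]
finger_gap: 0.701
time_s: 33.65
ee_pos: [0.4061, -0.1633, 0.0441]
tcp_rot: [0.703, 0.711, 0.003, 0.003]
wrist_force: [0.6, -1.3, -2.0]
finger_gap: 0.292
```

```bash
python3 -m pendant '[[-1,0.5,0.15,0,0,0,0.9],[-0.8,2,0,0,0,0,0.9],[0,3,0,0,0,0,0.9],[0,3,0,0,0,0,0.9],[0,3,0,0,0,0,0.9],[0,2,0,0,0,0,0.9]]';  python3 -m pendant '[[0,0.7,0,0,0,0,0.9],[0,0,0,0,0,0,0.9]]'
```

```text
time_s: 34.4
ee_pos: [0.3813, -0.0215, 0.0454]
tcp_rot: [0.705, 0.709, 0.001, 0.001]
wrist_force: [0.2, -0.3, -2.0]
finger_gap: 0.293
time_s: 34.65
ee_pos: [0.3794, -0.0124, 0.0454]
tcp_rot: [0.703, 0.711, 0.001, 0.001]
wrist_force: [0.2, -0.5, -2.7]
finger_gap: 0.287
```

```bash
python3 -m pendant '[[0.5,0.6,0,0,0,0,0.9],[0,0.1,0,0,0,0,0.9],[0,0,0,0,0,0,0.9]]'
python3 - <<'E'
from h import *
s=arm.observe();print(R.from_quat(s["tcp_rot"]).as_matrix().round(3),s["ee_pos"],s["finger_gap"])
c,im=shot("wrist","w14.png"); np.savez("w14.npz",K=c[0],p=c[1],A=c[2],im=im)
E
```

```text
time_s: 35.02
ee_pos: [0.3849, -0.0059, 0.0455]
tcp_rot: [0.704, 0.71, 0.001, 0.001]
wrist_force: [-0.8, -0.3, -3.2]
finger_gap: 0.294
[[-0.008  1.     0.003]
 [ 1.     0.008  0.001]
 [ 0.001  0.003 -1.   ]] [ 0.38488399 -0.00593501  0.0454537 ] 0.29352772104002867
```

View pics/w14.png

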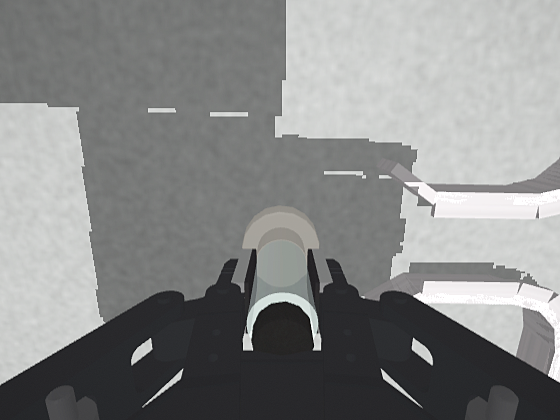

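The carrier sits in the grip as the first one did, with the puck's far edge at (281,207) and the puck centred under the TCP. I'm sliding it in along the same path.

```bash
python3 -m pendant '[[1.5,0,0,0,0,0,0.9],[1.5,0,0,0,0,0,0.9],[1.5,0,0,0,0,0,0.9]]'; python3 -m pendant '[[1.5,0,0,0,0,0,0.9],[1.2,0,0,0,0,0,0.9]]'
```

```text
time_s: 35.45
ee_pos: [0.4326, -0.0065, 0.0455]
tcp_rot: [0.705, 0.71, 0.001, 0.001]
wrist_force: [0.8, -0.5, -1.9]
finger_gap: 0.288
time_s: 35.7
ee_pos: [0.4623, -0.0064, 0.0454]
tcp_rot: [0.705, 0.71, 0.001, 0.001]
wrist_force: [-2.9, 3.6, -1.9]
finger_gap: 0.293
```

```bash
python3 -m pendant '[[0.4,0.2,0,0,0,0,0.9],[1.2,0,0,0,0,0,0.9]]'; python3 -m pendant '[[1,0,0,0,0,0,0.9],[1,0,0,0,0,0,0.9]]'
```

```text
time_s: 35.95
ee_pos: [0.4789, -0.0042, 0.0451]
tcp_rot: [0.705, 0.71, 0.001, 0.0]
wrist_force: [0.2, -0.2, -3.0]
finger_gap: 0.29
time_s: 36.2
ee_pos: [0.5005, -0.0042, 0.0452]
tcp_rot: [0.704, 0.71, 0.001, 0.001]
wrist_force: [0.0, 0.4, -2.1]
finger_gap: 0.292
```

```bash
python3 -m pendant '[[1,-0.05,0,0,0,0,0.9],[1,-0.05,0,0,0,0,0.9]]'; python3 -m pendant '[[0.9,-0.1,0,0,0,0,0.9],[0.8,-0.2,0,0,0,0,0.9]]'; python3 -m pendant '[[0.7,-0.3,0,0,0,0,0.9]]'
```

```text
time_s: 36.45
ee_pos: [0.522, -0.0053, 0.0452]
tcp_rot: [0.704, 0.71, 0.001, 0.001]
wrist_force: [0.2, 0.5, -2.7]
finger_gap: 0.293
time_s: 36.7
ee_pos: [0.5403, -0.0085, 0.0452]
tcp_rot: [0.704, 0.71, 0.001, 0.001]
wrist_force: [0.9, -0.6, -3.0]
finger_gap: 0.289
time_s: 36.83
ee_pos: [0.5478, -0.0116, 0.0451]
tcp_rot: [0.704, 0.71, 0.001, 0.001]
wrist_force: [0.2, 1.0, -1.6]
finger_gap: 0.293
```

```bash
python3 -m pendant '[[0.65,-0.33,0,0,0,0,0.9],[0.6,-0.4,0,0,0,0,0.9]]'; python3 -m pendant '[[0.5,-0.5,0,0,0,0,0.9],[0.5,-0.5,0,0,0,0,0.9]]'; python3 -m pendant '[[0.35,-0.5,0,0,0,0,0.9],[0.35,-0.55,0,0,0,0,0.9]]'; python3 -m pendant '[[0.25,-0.7,0,0,0,0,0.9],[0.2,-0.7,0,0,0,0,0.9]]'
```

```text
time_s: 37.08
ee_pos: [0.5609, -0.0195, 0.045]
tcp_rot: [0.704, 0.71, 0.001, 0.001]
wrist_force: [1.1, 0.7, -3.3]
finger_gap: 0.291
time_s: 37.33
ee_pos: [0.5715, -0.0303, 0.045]
tcp_rot: [0.704, 0.71, 0.001, 0.0]
wrist_force: [-0.2, -0.3, -3.0]
finger_gap: 0.295
time_s: 37.58
ee_pos: [0.5789, -0.0416, 0.0449]
tcp_rot: [0.704, 0.71, 0.001, 0.0]
wrist_force: [-0.6, 0.1, -3.3]
finger_gap: 0.29
time_s: 37.83
ee_pos: [0.5836, -0.0565, 0.0449]
tcp_rot: [0.704, 0.71, 0.001, 0.0]
wrist_force: [0.4, 0.3, -1.7]
finger_gap: 0.292
```

```bash
python3 -m pendant '[[0.15,-0.8,0,0,0,0,0.9],[0,-1,0,0,0,0,0.9]]'; python3 -m pendant '[[0,-1.5,0,0,0,0,0.9],[0,-1.5,0,0,0,0,0.9],[0,-1.5,0,0,0,0,0.9]]';python3 -m pendant '[[0,-1.5,0,0,0,0,0.9],[0,-1,0,0,0,0,0.9]]'; python3 -m pendant '[[0,-0.7,0,0,0,0,0.9]]'; python3 -m pendant '[[0,-0.5,0,0,0,0,0.9]]'
```

```text
time_s: 38.08
ee_pos: [0.5853, -0.0757, 0.0449]
tcp_rot: [0.704, 0.71, 0.001, 0.0]
wrist_force: [0.1, -0.2, -2.7]
finger_gap: 0.292
time_s: 38.45
ee_pos: [0.585, -0.1238, 0.0449]
tcp_rot: [0.704, 0.71, 0.001, 0.0]
wrist_force: [0.3, 0.2, -1.6]
finger_gap: 0.288
time_s: 38.7
ee_pos: [0.5848, -0.1515, 0.0449]
tcp_rot: [0.705, 0.71, 0.001, 0.0]
wrist_force: [0.4, 0.4, -2.8]
finger_gap: 0.296
time_s: 38.83
ee_pos: [0.5848, -0.1593, 0.0448]
tcp_rot: [0.705, 0.709, 0.001, 0.0]
wrist_force: [-0.8, 0.5, -2.3]
finger_gap: 0.296
time_s: 38.95
ee_pos: [0.5847, -0.1647, 0.0448]
tcp_rot: [0.705, 0.709, 0.001, 0.0]
wrist_force: [-0.6, -0.0, -3.0]
finger_gap: 0.291
```

```bash
for i in 1; do python3 -m pendant '[[0,-0.25,0,0,0,0,0.9]]';python3 -m pendant '[[0,-0.2,0,0,0,0,0.9]]';python3 -m pendant '[[0,-0.15,0,0,0,0,0.9]]'; done
```

```text
time_s: 39.08
ee_pos: [0.5847, -0.1673, 0.0448]
tcp_rot: [0.705, 0.709, 0.001, 0.0]
wrist_force: [-0.2, 0.1, -2.6]
finger_gap: 0.292
time_s: 39.2
ee_pos: [0.5847, -0.1692, 0.0448]
tcp_rot: [0.705, 0.709, 0.001, 0.0]
wrist_force: [0.1, 0.2, -2.8]
finger_gap: 0.29
time_s: 39.33
ee_pos: [0.5847, -0.1701, 0.0448]
tcp_rot: [0.705, 0.709, 0.001, -0.0]
wrist_force: [0.1, 4.6, -0.5]
finger_gap: 0.296
```

```bash
python3 -m pendant '[[0,-0.1,0,0,0,0,0.9]]'; python3 -m pendant '[[0,0.0,-0.08,0,0,0,0.9],[0,0,0,0,0,0,0.3],[0,0,0,0,0,0,0.3],[0,0,0,0,0,0,0.3],[0,0,0,0,0,0,0.3]]'; python3 -m pendant '[[0,0,2,0,0,0,0.3],[0,0,4,0,0,0,0.3],[0,0,5,0,0,0,0.3],[0,0,5,0,0,0,0.3],[0,0,2,0,0,0,0.3],[0,0,0,0,0,0,0.3]]'
python3 - <<'E'
from h import *
s=arm.observe();print(R.from_quat(s["tcp_rot"]).as_matrix().round(3),s["ee_pos"],s["finger_gap"])
c,im=shot("wrist","w15.png"); np.savez("w15.npz",K=c[0],p=c[1],A=c[2],im=im)
E
```

```text
time_s: 39.45
ee_pos: [0.5847, -0.1703, 0.0448]
tcp_rot: [0.705, 0.709, 0.001, -0.001]
wrist_force: [0.2, 5.0, 0.2]
finger_gap: 0.293
time_s: 40.08
ee_pos: [0.5857, -0.1709, 0.0449]
tcp_rot: [0.704, 0.71, 0.001, 0.001]
wrist_force: [0.0, -0.0, -0.5]
finger_gap: 0.698
time_s: 40.83
ee_pos: [0.5853, -0.1711, 0.2374]
tcp_rot: [0.705, 0.71, 0.002, 0.003]
wrist_force: [-0.4, -0.3, -0.9]
finger_gap: 0.701
[[-0.007  1.     0.007]
 [ 1.     0.007 -0.001]
 [-0.001  0.007 -1.   ]] [ 0.58529907 -0.17108924  0.23737917] 0.701485699937367
```

View pics/w15.png

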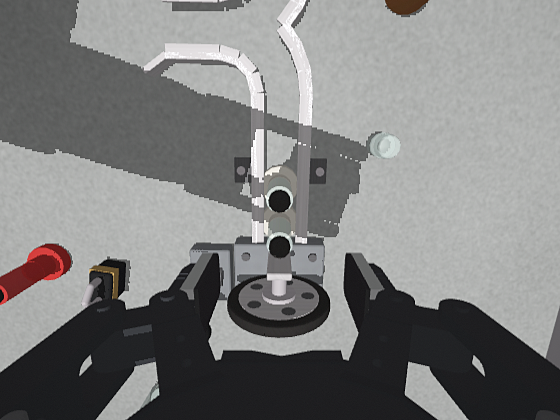

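```bash
python3 - <<'E'
from h import *
c,_=load("w15.npz")
a=onz(c,(280,201),.1);b=onz(c,(280,246),.1);print(a,b,np.linalg.norm(a-b))
E
python3 -m pendant '[[-5,0,4,0,0,0,0.3],[-5,0,4,0,0,0,0.3],[-5,0,2,0,0,0,0.3],[-4,-2,0,0,0,0,0.3],[0,-5,0,0,0,0,0.3],[0,-6,0,0,0,0,0.3],[0,-4,0,0,0,0,0.3],[0,0,0,0,0,0,0.3]]'
python3 - <<'E'
from h import *
shot("top","top2.png"); shot("scene","scene2.png",(150,110,430,320),2.8)
E
```

```text
[ 0.58435851 -0.17110743  0.1       ] [ 0.58460666 -0.21521633  0.1       ] 0.04410960260783424
time_s: 41.88
ee_pos: [0.3855, -0.3421, 0.3259]
tcp_rot: [0.704, 0.71, -0.001, -0.007]
wrist_force: [0.6, 1.4, 0.1]
finger_gap: 0.702
```

View pics/top2.png

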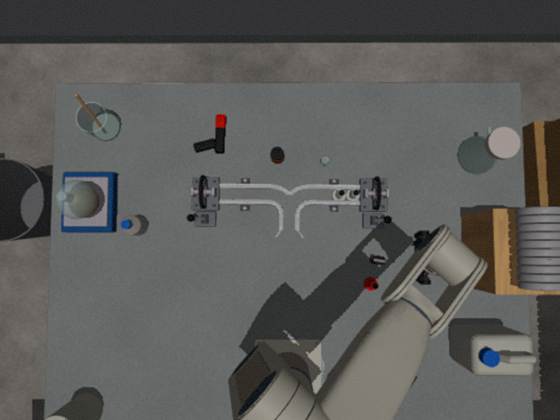

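View pics/scene2.png

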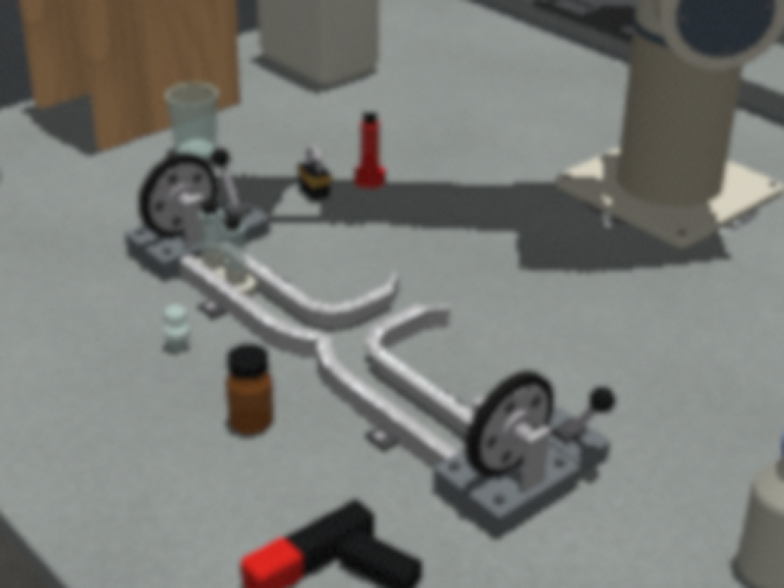

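```bash
python3 -m pendant '[[0,0,0,0,0,0,0.3],[0,0,0,0,0,0,0.3]]'
python3 - <<'E'
from h import *
ct=cam("top"); print(onz(ct,(191,217.5),.087),onz(ct,(388,219.5),.09))
print(arm.close_job())
E
```

```text
time_s: 42.22
ee_pos: [0.3854, -0.3374, 0.3252]
tcp_rot: [0.702, 0.712, -0.001, -0.008]
wrist_force: [-0.6, -0.3, 0.6]
finger_gap: 0.7
[0.50461725 0.30857819 0.087     ] [ 0.49709212 -0.32040359  0.09      ]
the job is handed in; nothing more can be done
None
```

The job is done and was handed in at about 42 s; the hand-in gives no verdict, so the result rests on my own checks.

- **Wheels:** I leaned the left wheel left and then right, then the right wheel the same way, each to its hard stop. The left has about 7 mm of play each way and the right about 2–3 mm, so the left bearing is worn.
- **Lever:** I pushed only the left stand's lever over to the left until it hit its stop (18 N). Its knob moved from y = 0.246 to about 0.309 m. The right stand's knob is still where it was.
- **Carriers:** Both carriers present went in at the mouth and round the bend into the right dock. The first met the stand, and the second touched the first at the expected place (46 mm apart by the arm's position). The second brushed the fence lightly at the mouth (under 5 N), and I corrected it.
- **Last checks:** The final pictures show both carriers upright in a closed row, no third carrier, the bystanders apparently unmoved, and the gripper clear of everything.
- **Disagreement:** The last wrist picture put the carriers' tops 44 mm apart, less than the 46 mm puck diameter allows. That is within the camera's error.

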